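# Slide a loaded vial tray over a step and gate it in

### The job

Slide the aluminium tray, with its three standing vials, off the dark bench plate, up over the small step and between the rails of the aluminium bed. Press it gently home against the sprung rubber stop, so that the pad gives by a few millimetres but is not driven in hard, then swing the gate fully shut across the mouth behind the tray. Push the tray along the surfaces, do not lift it, keep the vials upright and leave the other things on the table alone.

Things in the scene. Friction and masses are not known exactly. Their poses are not given: they have to be found in the camera images.
- bed: receiving bed: aluminium plate 200 x 140 x 12 mm fixed on the table. Origin: centre of its underside (z = 0); its x is the slide direction, from the mouth (x = -100 mm) to the far end (+100 mm); y across, z up. Two steel rails, tops 24 mm above the table, have inner faces at y = -40 and +40 mm from x = -60 to +100 mm; nearer the mouth they flare out to about y = -58 and +58 mm.
- bed_mouth (a point): middle of the bed's near edge, on its top: 12 mm above the table, so a 4 mm step up from the bench plate. The loaded tray drags with some newtons, and riding over the step takes more for a moment.
- bed_end (a point): middle of the bed's far edge, on its top. An aluminium stop block is clamped near here, with a round rubber pad (22 mm diameter, centre 26 mm above the table) facing the mouth. It can be clamped anywhere in a 20 mm range: the pad's free face lies between bed x = +55 and +75 mm, not measured; find it by feel or sight. The pad is sprung: about 1 mm for each 2.5 N, 9 mm of travel.
- gate (a joint): swing gate: steel arm 10 mm thick, 12 mm high (29 to 41 mm above the table), turning about an upright pivot at bed x = -78, y = +65.5 mm. Value in rad: 0 = shut, the arm pointing along bed -y across the mouth (limit stop); it grows as the arm swings to bed -x (1.57: along -x). Starts open at 1.75 to 2.2, clear of the tray. Stays where left; about 1 N moves its end.
- tray_center (a point): centre of the open aluminium tray, 16 mm above its underside: 110 (its x, along the slide, front wall towards the bed) x 76 (its y) x 32 mm, walls 3 mm, loaded under 0.8 kg. End walls at x = -55 and +55 mm, 6 to 32 mm above the underside; below them it slopes like a sled (6 mm up over the last 16), so a level push rides over the step. Underside 8 mm above the table at the start, 12 on the bed.
- gate_tip (a point): point on the gate's arm 105 mm from its pivot, at mid height (35 mm above the table); a black pin 10 mm in diameter stands on it, its top 61 mm above the table.
- bench_block: dark steel bench plate 120 x 260 x 8 mm lying fixed before the bed's mouth, its long side along the slide direction, 5 to 8 mm short of the bed. Origin: centre of its underside; its y axis is the long one.
- vial_0_mid (a point): a round closed vial, 29 mm diameter, 52 mm tall, standing loose in the tray; point 25 mm above its foot
- vial_2_mid (a point): a round closed vial, 29 mm diameter, 46 mm tall, standing loose in the tray; point 25 mm above its foot
- vial_3_mid (a point): a round closed vial, 29 mm diameter, 52 mm tall, standing loose in the tray; point 25 mm above its foot
- wood_ring: bystander: dark wooden ring, 32 mm; origin at the underside
- vial_1: bystander: a vial 29 mm diameter, 52 mm tall, standing on the table; origin at the underside
Mind the look-alikes: they are no part of the job. What is shaped like the part that bears tray_center but red is not meant.

How it is judged:
By the outcome, as a careful person would: the job done as asked, in the order asked, and still so for the second after the job is handed in, with the robot touching nothing.
It also fails if it takes over 72 s, if anything falls off the work surface, if the arm or the gripper's body presses on something with over 40 N, if the wrist force passes 120 N, or if a joint passes its speed limit or range.

### The arm

A 6-joint arm with a two-finger parallel gripper is mounted at the origin on the work surface; the furniture and walls round the work are solid. World frame = base frame: x ahead of the robot, y to its left, z up, the work surface at z = 0. Lengths are in m, angles in rad, forces in N, time in s.
With the tool pointing down it reaches from about 0.35 to 0.975 m from the base axis. Payload 4.9 kg.
Tool frame: the origin (TCP) lies at the very end of the fingers, on their centre line; the grasp point (between the pads) lies 19 mm behind it; x points along the fingers, z is the direction in which the jaws open and shut, and the axes are right-handed (so a half turn about x gives the same grasp; the last joint's range is limited). The gripper opens to 85 mm and grips with 20 to 120 N. Pads are 22 mm wide; open, the fingers measure 114 mm over their backs; the gripper's body (76 mm by 85 mm) begins 54 mm behind the grasp point. The pads swing forward as they close: fully open they stand 13 mm farther back than shut.
Start: joints at [1.016, 0.053, 1.613, -0, 1.476, -0.119], TCP at [0.264, 0.567, 0.201] pointing down, gripper open.
Joint ranges: [-3.01, 3.01], [-1.01, 2.22], [0.06, 2.58], [-1.02, 4.17], [0.09, 2.62], [-3.14, 3.14]. Speed limits (rad/s): [2.57, 2.57, 3.14, 3.14, 3.14, 3.14].

### API

Orientations are given as a rotation vector (axis times angle).
In Python, from station import ctrl, imaging gives the robot as it stands. The module is installed in compiled form; this text tells all that it offers.
- The arm moves only by the shell command python3 -m jog 'ROWS' [FORCE]. ROWS is JSON, a list that holds one entry, the list of rows, each a list of 5 numbers: the shift along the tool's x, y, z in m, then the turn about the tool's x in rad, then the closure, from -1 (fully open) to 1 (shut). A call has 1 to 12 rows; each row is the pose to reach, as a shift and turn from the pose measured when the call began, along the tool's axes at that moment; what a row does not reach only later rows make up. A row lasts 1/10 s, in which the tool goes at most 50 mm and 8.59 degrees, less where a joint would pass 70% of its speed; a pose out of reach is approached as far as the arm can. A call with a gripper value outside its range is refused whole. The fingers move at their own pace and stop on an object; FORCE is the grip in N (left out, the last holds). Time passes only in rows, so rows that repeat a pose let the fingers close. It gives the time, the measured TCP pose, the force and the opening at its end, in the units of the state.
- ctrl.get_obs(): the state, without advancing time (a new reading comes with each control period).
- imaging.get_image(name): name is "scene" or "top" or "wrist"; returns a dict with "color" (400x640x3 uint8, red, green, blue), "intrinsics" (3x3 intrinsics, pixels), "R" (3x3) and "t" (3): a world point X has camera coordinates R X + t. Camera axes: x right, y down, z forward; pixel columns grow to the right and rows downward; lengths in m; the calibration is good to about 2 mm. A picture is of the moment at which its call begins. There is no depth.
- ctrl.finish_job(): hands the job in, once; it reports no verdict.
The state is a dict: "t": time; "q": joint angles; "dq": joint speeds; "effort": joint torques, N m; "tool_pos": TCP position; "tool_rot": TCP orientation; "contact_force": force on the tool from outside, world axes, zero at the start; "wrist_torque": the same for the moment, N m; "opening": finger opening in m.
Only numpy, scipy, OpenCV 4.12 (cv2) and the standard library are available. Lean on these libraries where they do the work, as an engineer would, in place of code of your own. Each camera call takes 0.05 s, during which the arm holds its last target.

## Working session

There is one attempt and no reset: what is moved stays moved. The work goes in short steps, Python scripts to look and compute and a shell command to move; the robot and the scene stay as the last step left them, time stands still between calls to the robot, and variables do not carry over. Pictures are saved under pics/ and viewed, and the job is handed in when it is done.

```bash
mkdir -p pics; python3 - <<'E'
from station import ctrl, imaging
import cv2,numpy as np
o=ctrl.get_obs()
for k in o: print(k,np.round(o[k],4))
for n in ["scene","top","wrist"]:
    d=imaging.get_image(n); cv2.imwrite(f"pics/{n}0.png",d["color"][:,:,::-1])
    np.savez(f"{n}0.npz",**d)
    print(n,np.round(d["intrinsics"],1).tolist(),np.round(d["R"],3).tolist(),np.round(d["t"],3))
E
```

```text
t 0.0
q [ 1.016   0.0534  1.6143  0.      1.476  -0.119 ]
dq [-0.0003 -0.0005 -0.001   0.0026 -0.0006 -0.0005]
effort [ 5.00000e-04 -3.93668e+01 -3.70183e+01 -0.00000e+00  6.80000e-03
  0.00000e+00]
tool_pos [0.2635 0.566  0.1999]
tool_rot [-0.8835  1.3863  0.882 ]
contact_force [ 0.2977 -0.4665 -0.4182]
wrist_torque [-0.0075  0.0193  0.0011]
opening 0.0855
scene [[436.0, 0.0, 325.7], [0.0, 436.0, 201.0], [0.0, 0.0, 1.0]] [[0.434, -0.901, -0.006], [-0.518, -0.244, -0.82], [0.737, 0.359, -0.573]] [-0.238  0.335  0.637]
top [[393.1, 0.0, 329.8], [0.0, 393.1, 197.4], [0.0, 0.0, 1.0]] [[-0.005, -1.0, 0.008], [-0.998, 0.004, -0.068], [0.068, -0.009, -0.998]] [-0.003  0.557  1.143]
wrist [[293.4, 0.0, 318.6], [0.0, 293.4, 202.6], [0.0, 0.0, 1.0]] [[0.422, 0.907, -0.002], [0.867, -0.403, 0.293], [0.265, -0.126, -0.956]] [-0.624 -0.039  0.379]
```

View pics/scene0.png

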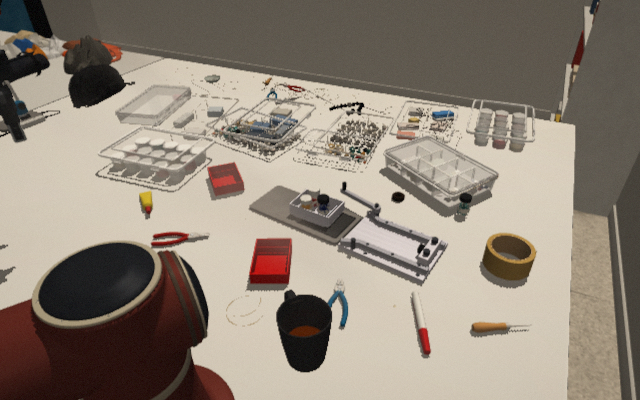

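View pics/top0.png

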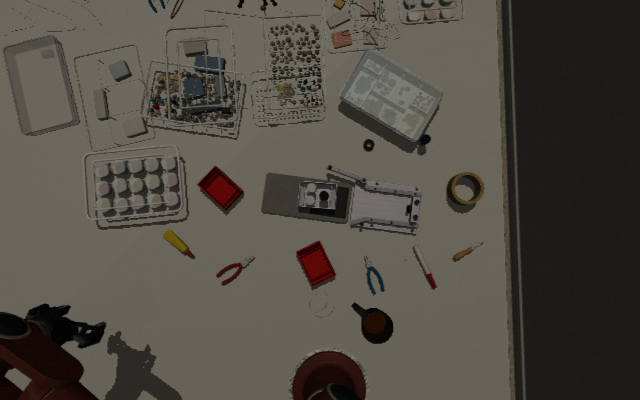

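View pics/wrist0.png

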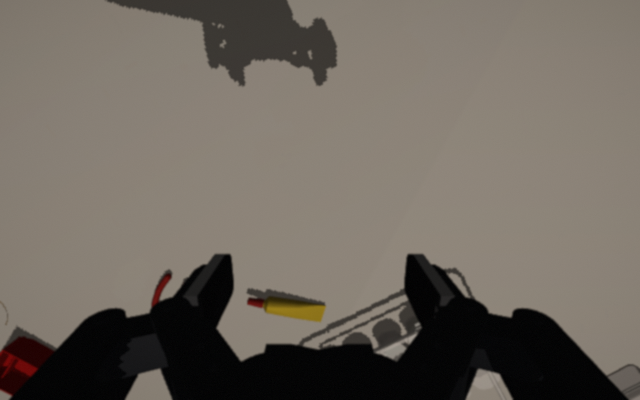

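Candidates for the tray: aluminium tray on the dark plate at top (318,195); red look-alikes at (220,188) and (316,264). The aluminium one is the tray. I'll check it in a close crop.

```bash
python3 - <<'E'
import cv2
a=cv2.imread("pics/top0.png")[150:250,250:440]
a=cv2.convertScaleAbs(a,alpha=1.6)
cv2.imwrite("pics/c1.png",cv2.resize(a,None,fx=4.2,fy=4.2,interpolation=cv2.INTER_CUBIC))
a=cv2.imread("pics/scene0.png")[165:285,240:460]
cv2.imwrite("pics/c2.png",cv2.resize(a,None,fx=3.6,fy=3.6,interpolation=cv2.INTER_CUBIC))
E
```

```text
(no output)
```

View pics/c1.png

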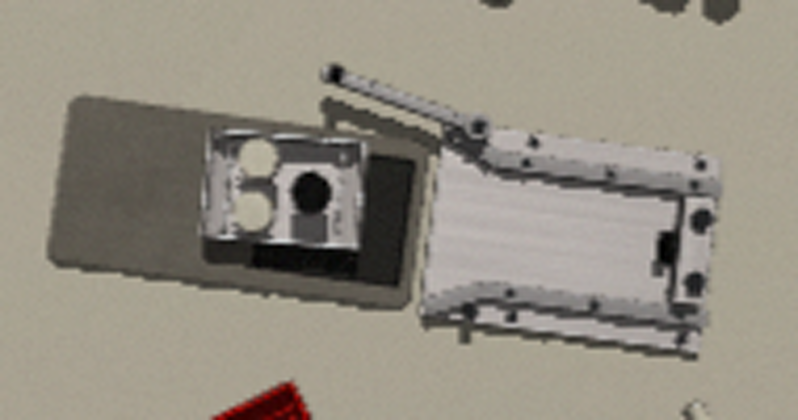

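View pics/c2.png

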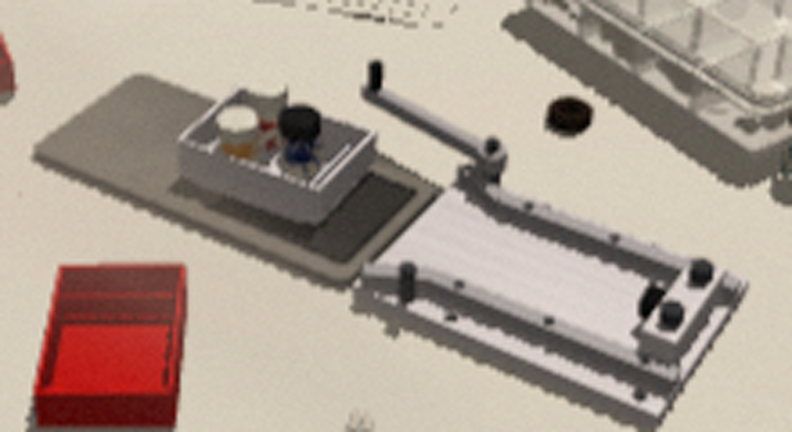

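The top crop confirms the choice: an aluminium tray with vials at full-image (318,195) on the dark plate, and the bed to its right. The gate pin is at about (329,167) and the pivot at about (363,180). Next I'll fit the poses.

```bash
cat > h.py <<'E'
import numpy as np,cv2
from scipy.optimize import least_squares
def load(n): 
    d=np.load(n+".npz"); return d["color"],d["intrinsics"],d["R"],d["t"]
def proj(cam,X):
    _,K,R,t=cam; c=np.atleast_2d(X)@R.T+t; p=c@K.T; return p[:,:2]/p[:,2:]
def back(cam,uv,z):
    _,K,R,t=cam; r=R.T@np.linalg.inv(K)@np.array([uv[0],uv[1],1.]); C=-R.T@t
    return C+r*(z-C[2])/r[2]
def T(p,X):
    X=np.atleast_2d(np.array(X,float)); c,s=np.cos(p[2]),np.sin(p[2])
    return np.c_[p[0]+c*X[:,0]-s*X[:,1],p[1]+s*X[:,0]+c*X[:,1],X[:,2]]
def inv(p,X):
    d=np.array(X,float)[:2]-p[:2]; c,s=np.cos(p[2]),np.sin(p[2]); return np.array([c*d[0]+s*d[1],-s*d[0]+c*d[1]])
def fit(cam,X,uv,p0):
    r=least_squares(lambda p:(proj(cam,T(p,X))-uv).ravel(),p0); return r.x,r.fun.reshape(-1,2)
E
python3 - <<'E'
from h import *
c=load("top0"); f=lambda a:np.array(a,float)/4.2+[250,150]
bed,r=fit(c,[[-.1,-.07,.012],[.1,-.07,.012],[.1,.07,.012]],f([[421,322],[697,357],[720,158]]),[.4,-.1,-1.6]); print(bed,r.round(1))
bl,r=fit(c,[[-.13,.06,.008],[-.13,-.06,.008],[.13,-.06,.008]],f([[70,95],[48,262],[412,307]]),[.4,.1,-1.6]); print(bl,r.round(1))
tr,r=fit(c,[[-.055,.038,.04],[.055,.038,.04],[.055,-.038,.04],[-.055,-.038,.04]],f([[209,128],[368,141],[361,248],[203,236]]),[.4,.1,-1.6]); print(tr,r.round(1))
pin=back(c,f([335,73]),.061); print("pin",pin,inv(bed,pin),"piv",inv(bed,back(c,f([478,126]),.047)))
pad=back(c,f([658,247]),.026);print("pad",inv(bed,pad))
print("tray in bed",inv(bed,tr),tr[2]-bed[2], "block",inv(bed,bl),bl[2]-bed[2])
for n in["top","scene"]:
    cam=load(n+"0");S=4.2 if n=="top" else 3.6;o=np.array([250,150] if n=="top" else [240,165])
    im=cv2.imread("pics/c1.png" if n=="top" else "pics/c2.png")
    def pl(p,X,col): cv2.polylines(im,[((proj(cam,T(p,X))-o+.5)*S).astype(int)],True,col,1)
    R=lambda a,b,z:[[-a,-b,z],[a,-b,z],[a,b,z],[-a,b,z]]
    pl(bed,R(.1,.07,.012),(0,0,255));pl(bl,R(.13,.06,.008),(0,255,0));pl(tr,R(.055,.038,.04),(255,0,0))
    for s in(1,-1):pl(bed,[[-.1,.058*s,.024],[-.06,.04*s,.024],[.1,.04*s,.024],[-.06,.04*s,.024]],(0,200,255))
    pl(bed,[[-.078,.0655,.041],inv(bed,pin).tolist()+[.041]],(255,0,255))
    cv2.imwrite(f"pics/ov_{n}.png",im)
E
```

```text
[ 0.52710619 -0.17129554 -1.69504873] [[-0.7 -0. ]
 [ 0.7 -0.3]
 [ 0.   0.3]]
[ 0.55658238  0.06173916 -1.6979822 ] [[ 0.  -0. ]
 [-0.1  0. ]
 [ 0.1 -0. ]]
[ 0.56292634  0.02930369 -1.64764041] [[ 0.3 -0. ]
 [ 0.1 -0.4]
 [-0.1  0.2]
 [-0.3  0.3]]
pin [ 0.63993251 -0.0052826   0.061     ] [-0.17871597  0.09138203] piv [-0.07657604  0.06870412]
pad [0.05984689 0.00185828]
tray in bed [-0.20349203  0.01068315] 0.047408319115891384 block [-0.23489121  0.00036827] -0.00293347105849473
```

View pics/ov_top.png

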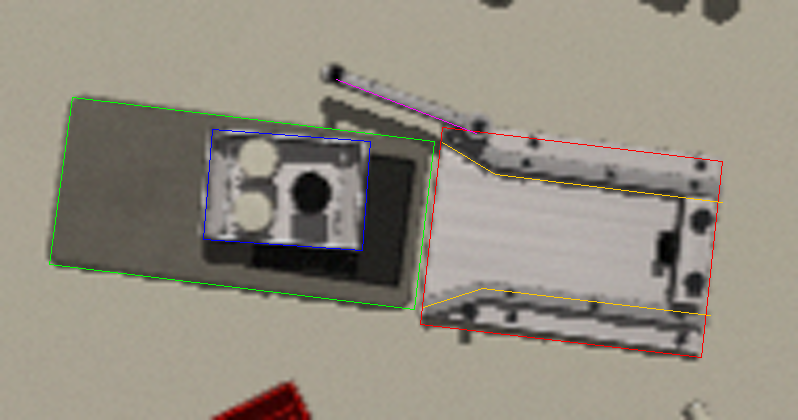

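View pics/ov_scene.png

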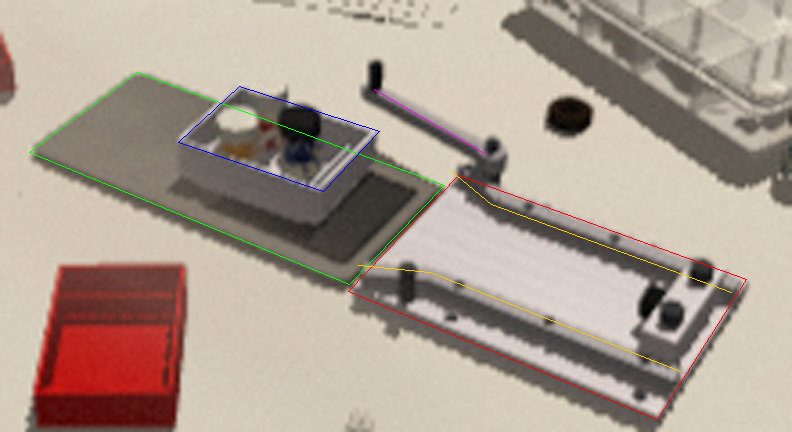

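```bash
cat >> h.py <<'E'
from scipy.spatial.transform import Rotation as Ro
BED=np.array([0.5271,-0.1713,-1.6955]); TRAY0=np.array([0.5629,0.0293,-1.6476])
def rows(obs,bx,by,z,yawoff=0.):
    """shift in tool axes & turn to put TCP at bed (bx,by), tool z parallel to bed y (+yawoff)"""
    R=Ro.from_rotvec(obs["tool_rot"]).as_matrix(); p=np.array(obs["tool_pos"])
    tgt=T(BED,[[bx,by,z]])[0]; d=R.T@(tgt-p)
    yb=BED[2]+np.pi/2+yawoff; v=R.T@np.array([np.cos(yb),np.sin(yb),0])
    a=np.arctan2(-v[1],v[2]); a=(a+np.pi/2)%np.pi-np.pi/2
    return d,a
def status(obs):
    R=Ro.from_rotvec(obs["tool_rot"]).as_matrix(); 
    b=inv(BED,obs["tool_pos"]); F=np.array(obs["contact_force"]); c,s=np.cos(BED[2]),np.sin(BED[2])
    print("t %.2f bed xy %s z %.4f Fbed %.1f %.1f %.1f open %.3f q %s"%(obs["t"],(b*1000).round(1),obs["tool_pos"][2],c*F[0]+s*F[1],-s*F[0]+c*F[1],F[2],obs["opening"],np.round(obs["q"],2)))
    print(" toolx",R[:,0].round(3),"tool y in bed",(inv([0,0,BED[2]],R[:,1])).round(3),"tool z in bed",(inv([0,0,BED[2]],R[:,2])).round(3))
E
python3 - <<'E'
from h import *
from station import ctrl
o=ctrl.get_obs(); status(o)
# behind the tray
w=inv(BED,T(TRAY0,[[-.085,0,0]])[0]); print(w)
print(rows(o,w[0],w[1],.15,TRAY0[2]-BED[2]))
c=load("wrist0"); print(-c[2].T@c[3])
E
```

```text
t 0.15 bed xy [-698.9 -353.2] z 0.2001 Fbed 0.8 -0.1 -0.2 open 0.085 q [ 1.02  0.05  1.61  0.    1.48 -0.12]
 toolx [-0.001 -0.001 -1.   ] tool y in bed [-0.306 -0.952] tool z in bed [-0.952  0.306]
[-0.28839759  0.00650128]
(array([ 0.05046999, -0.46814335, -0.28058594]), np.float64(1.211745239553947))
[0.19693149 0.5971965  0.37275054]
```

```bash
python3 -m jog '[[[0,-0.04,-0.024,0.1,-1],[0,-0.08,-0.048,0.2,-0.8],[0,-0.12,-0.072,0.3,-0.5],[0,-0.16,-0.096,0.41,-0.2],[0,-0.20,-0.12,0.52,0.1],[0,-0.24,-0.144,0.63,0.1],[0,-0.28,-0.168,0.74,0.1],[0,-0.32,-0.192,0.85,0.1],[0,-0.36,-0.216,0.96,0.1],[0,-0.40,-0.24,1.07,0.1],[0,-0.44,-0.264,1.15,0.1],[0,-0.468,-0.281,1.212,0.1]]]' 20
python3 - <<'E'
from h import *
from station import ctrl
o=ctrl.get_obs(); status(o)
print(rows(o,-.2884,.0065,.15,TRAY0[2]-BED[2]))
E
```

```text
t: 1.35
tool_pos: [0.5702, 0.1112, 0.2001]
tool_rot: [0.063, 1.571, -0.066]
contact_force: [0.5, 0.5, 0.2]
opening: 0.0387
t 1.35 bed xy [-285.7    7.6] z 0.2001 Fbed -0.6 0.4 0.2 open 0.039 q [ 0.07 -0.05  1.72 -0.    1.48  0.15]
 toolx [-0.001 -0.002 -1.   ] tool y in bed [-0.999 -0.043] tool z in bed [-0.043  0.999]
(array([ 0.05011192,  0.00288401, -0.00093347]), np.float64(-0.004966511429573384))
```

```bash
python3 -m jog '[[[0.03,0.003,-0.001,-0.005,0.1],[0.06,0.003,-0.001,-0.005,0.1],[0.06,0.003,-0.001,-0.005,0.1]]]'
python3 - <<'E'
from h import *
from station import ctrl,imaging
o=ctrl.get_obs(); status(o)
d=imaging.get_image("wrist"); np.savez("w1.npz",**d); cv2.imwrite("pics/w1.png",d["color"][:,:,::-1])
E
```

```text
t: 1.65
tool_pos: [0.5657, 0.1135, 0.1345]
tool_rot: [0.059, 1.581, -0.063]
contact_force: [0.1, 0.7, -0.8]
opening: 0.0381
t 1.65 bed xy [-287.4    2.9] z 0.1345 Fbed -0.7 0.0 -0.8 open 0.038 q [ 0.07 -0.    1.78 -0.    1.37  0.15]
 toolx [-0.011 -0.002 -1.   ] tool y in bed [-0.999 -0.047] tool z in bed [-0.047  0.999]
```

View pics/w1.png

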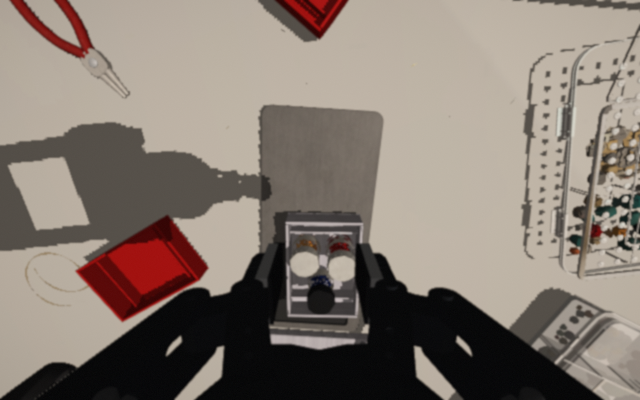

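```bash
python3 - <<'E'
from h import *
c=load("w1"); C=-c[2].T@c[3]; print("cam in bed",inv(BED,C),C[2])
for uv in [(286,213),(362,212),(286,317),(358,317)]: print(uv,inv(BED,back(c,uv,.04)).round(4))
print(proj(c,T(BED,[[-.2874,.0029,.1345],[-.2874,.0029,.018]])))
print("exp",[inv(BED,x).round(4) for x in T(TRAY0,[[-.055,-.038,.04],[-.055,.038,.04],[.055,-.038,.04],[.055,.038,.04]])])
E
```

```text
cam in bed [-0.36188764  0.00202855] 0.30691391653436106
(286, 213) [-0.2671 -0.0276]
(362, 212) [-0.2718  0.0454]
(286, 317) [-0.1477 -0.0258]
(358, 317) [-0.1519  0.052 ]
[[317.0733532  234.18468937]
 [318.75438715 188.46680591]]
exp [array([-0.2566, -0.03  ]), array([-0.2603,  0.0459]), array([-0.1467, -0.0248]), array([-0.1504,  0.0512])]
```

```bash
python3 -m jog '[[[0.03,0,0.003,0,0.1],[0.06,0,0.003,0,0.1],[0.09,0,0.003,0,0.1],[0.105,0,0.003,0,0.1],[0.116,0,0.003,0,0.1],[0.116,0,0.003,0,0.1],[0.116,0,0.003,0,0.1]]]'
python3 - <<'E'
from h import *
from station import ctrl,imaging
o=ctrl.get_obs(); status(o)
d=imaging.get_image("scene"); cv2.imwrite("pics/s2.png",cv2.resize(d["color"][150:270,220:440,::-1],None,fx=3.5,fy=3.5))
E
```

```text
t: 2.4
tool_pos: [0.5707, 0.1136, 0.0229]
tool_rot: [0.059, 1.575, -0.062]
contact_force: [0.5, 0.2, 0.1]
opening: 0.0383
t 2.40 bed xy [-288.1    7.8] z 0.0229 Fbed -0.2 0.5 0.1 open 0.038 q [ 0.07  0.13  1.84 -0.    1.17  0.15]
 toolx [-0.005 -0.002 -1.   ] tool y in bed [-0.999 -0.048] tool z in bed [-0.048  0.999]
```

View pics/s2.png

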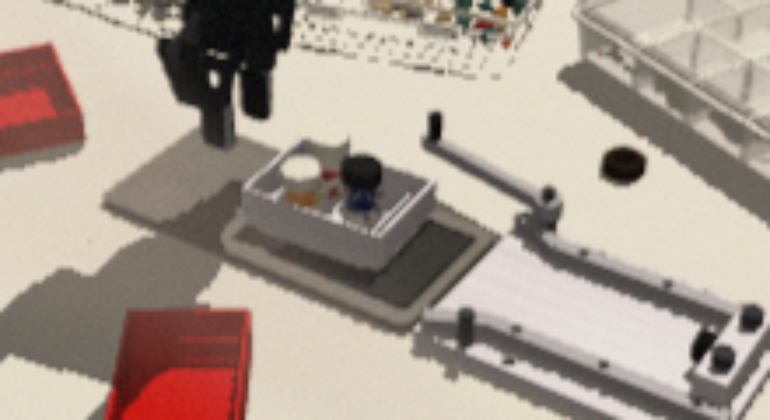

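```bash
python3 -m jog '[[[0.004,-0.004,0,0,0.1],[0.005,-0.008,0,0,0.1],[0.005,-0.012,-0.001,0,0.1],[0.005,-0.016,-0.001,0,0.1],[0.005,-0.019,-0.001,0,0.1],[0.005,-0.022,-0.001,0,0.1],[0.005,-0.025,-0.001,0,0.1],[0.005,-0.028,-0.001,0,0.1]]]'
python3 - <<'E'
from h import *
from station import ctrl,imaging
o=ctrl.get_obs(); status(o)
E
```

```text
t: 3.25
tool_pos: [0.5677, 0.0855, 0.0183]
tool_rot: [0.059, 1.574, -0.062]
contact_force: [-0.3, -0.5, 0.1]
opening: 0.0385
t 3.25 bed xy [-259.8    8.4] z 0.0183 Fbed 0.5 -0.2 0.1 open 0.038 q [ 0.02  0.12  1.87 -0.    1.16  0.1 ]
 toolx [-0.004 -0.002 -1.   ] tool y in bed [-0.999 -0.048] tool z in bed [-0.048  0.999]
```

```bash
python3 -m jog '[[[0,-0.003,0,0,0.1],[0,-0.006,0,0,0.1],[0,-0.009,0,0,0.1],[0,-0.012,0,0,0.1],[0,-0.012,0,0,0.1]]]'
python3 - <<'E'
from h import *
from station import ctrl,imaging
o=ctrl.get_obs(); status(o)
for n in("scene","top"):
  d=imaging.get_image(n);im=d["color"][150:270,220:440,::-1]
  cv2.imwrite(f"pics/{n}3.png",cv2.resize(im,None,fx=3.5,fy=3.5,interpolation=cv2.INTER_CUBIC))
E
```

```text
t: 3.75
tool_pos: [0.5668, 0.0732, 0.0183]
tool_rot: [0.059, 1.574, -0.062]
contact_force: [-0.1, 0.8, -0.5]
opening: 0.0384
t 3.75 bed xy [-247.5    9. ] z 0.0183 Fbed -0.8 -0.2 -0.5 open 0.038 q [-0.    0.11  1.87 -0.    1.16  0.08]
 toolx [-0.004 -0.002 -1.   ] tool y in bed [-0.999 -0.047] tool z in bed [-0.047  0.999]
```

View pics/scene3.png

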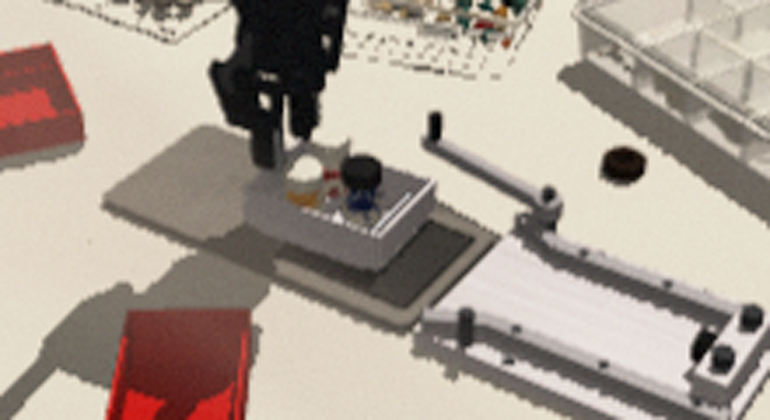

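View pics/top3.png

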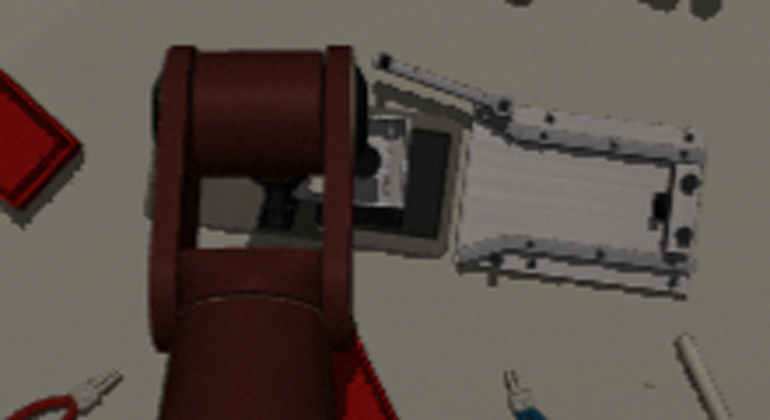

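```bash
python3 - <<'E'
from h import *
c=load("scene0")
X=[[x,y,z] for x,y,z in [(-.2475,.009-.026,.018),(-.2475,.009-.026,.025),(-.2475,.009-.026,.04),(-.2475,.009+.026,.025)]]
print(((proj(c,T(BED,X))-[220,150])*3.5).round())
print(((proj(c,T(TRAY0,[[-.055,-.038,.04],[-.055,.038,.04]]))-[220,150])*3.5).round())
E
python3 - <<'E'
from h import *
from station import ctrl,imaging
d=imaging.get_image("scene");im=d["color"][160:225,270:360,::-1]
cv2.imwrite(f"pics/s4.png",cv2.resize(im,None,fx=8,fy=8,interpolation=cv2.INTER_CUBIC))
d=imaging.get_image("wrist");np.savez("w4.npz",**d);cv2.imwrite(f"pics/w4.png",d["color"][:,:,::-1])
E
```

```text
[[265. 210.]
 [265. 202.]
 [264. 184.]
 [308. 165.]]
[[242. 189.]
 [301. 135.]]
```

View pics/s4.png

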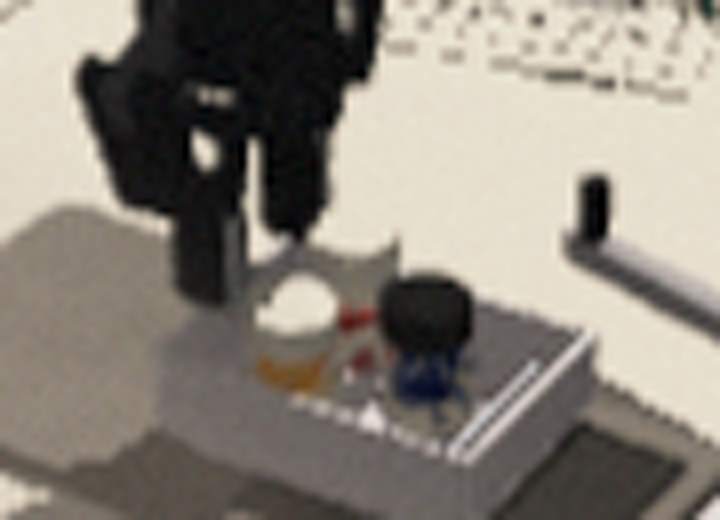

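View pics/w4.png

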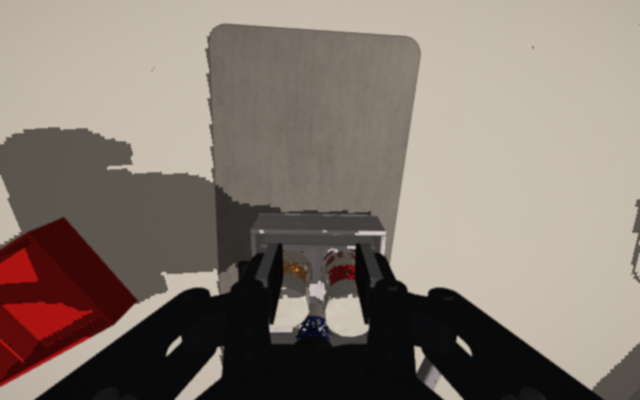

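The wrist and scene views show the fingertips about 25–30 mm higher than the TCP reading. In the scene crop the tip is at (205,300), and I expected about (205,382). They are over the tray rim without touching it, so I'll back off before going lower.

```bash
python3 -m jog '[[[0,0.01,0,0,0.1],[0,0.02,0,0,0.1],[0,0.03,0.001,0,0.1],[0,0.045,0.001,0,0.1],[0,0.055,0.001,0,0.1],[0,0.055,0.001,0,0.1]]]'
cat > look.py <<'E'
import sys
from h import *
from station import ctrl,imaging
def go(tag,sc=(160,235,250,350),tip=True,cams=("scene","wrist")):
    o=ctrl.get_obs(); status(o)
    for n in cams:
        d=imaging.get_image(n);np.savez(n+tag+".npz",**d)
        if n=="scene":
            a,b,l,r=sc; f=min(600/(b-a),800/(r-l)); im=cv2.resize(d["color"][a:b,l:r,::-1],None,fx=f,fy=f,interpolation=cv2.INTER_CUBIC)
            if tip:
                b0=inv(BED,o["tool_pos"])
                for s in(-1,1):
                    p=(proj(load("scene"+tag),T(BED,[[b0[0],b0[1]+s*(o["opening"]/2+.007),o["tool_pos"][2]]]))[0]-[l,a]+.5)*f
                    cv2.circle(im,tuple(int(v) for v in p),4,(0,0,255),1)
        else: im=np.ascontiguousarray(d["color"][:,:,::-1])
        cv2.imwrite(f"pics/{n}{tag}.png",im)
E
python3 -c "
import look; look.go('5')"
```

```text
t: 4.55
tool_pos: [0.572, 0.13, 0.0181]
tool_rot: [0.057, 1.574, -0.06]
contact_force: [-1.8, 0.7, -0.3]
opening: 0.0386
t 4.55 bed xy [-304.6    7.1] z 0.0181 Fbed -0.4 -1.8 -0.3 open 0.039 q [ 0.1   0.15  1.84 -0.    1.16  0.17]
 toolx [-0.004 -0.002 -1.   ] tool y in bed [-0.999 -0.05 ] tool z in bed [-0.05   0.999]
```

View pics/scene5.png

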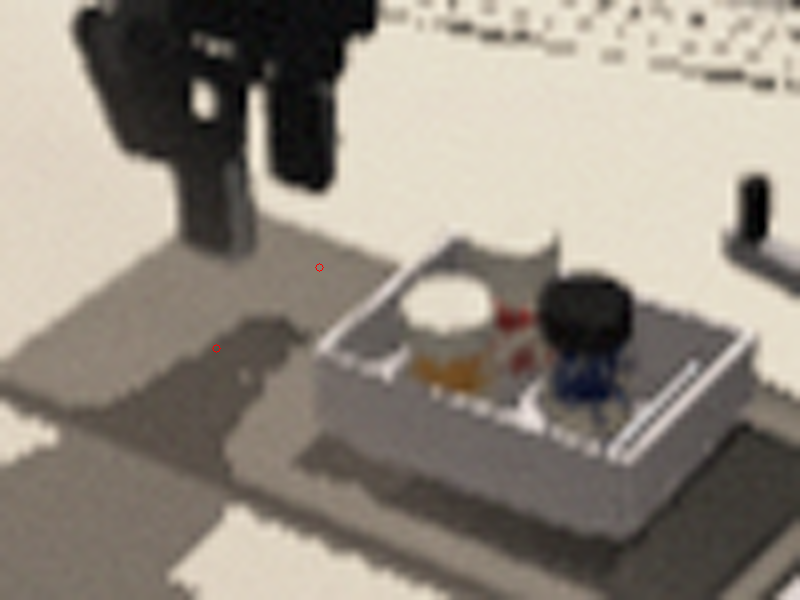

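View pics/wrist5.png

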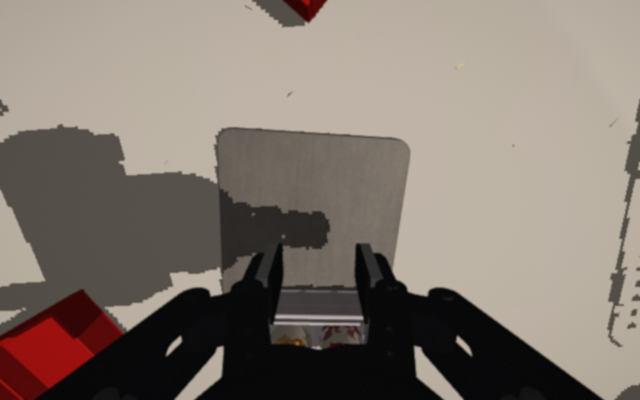

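```bash
python3 - <<'E'
from h import *
s=load("scene5");w=load("wrist5")
from scipy.optimize import least_squares
for dz in (.02,.025,.03,.035,.04): print(dz,proj(s,T(BED,[[-.3046,-.019,.018+dz]])).round(1),proj(w,T(BED,[[-.3156,-.012,.018+dz],[-.3156,.026,.018+dz]])).round(1).tolist())
E
```

```text
0.02 [[276.1 196.3]] [[283.6, 227.3], [351.3, 230.5]]
0.025 [[275.9 194.7]] [[282.5, 230.8], [352.3, 234.1]]
0.03 [[275.8 192.9]] [[281.3, 234.5], [353.3, 237.8]]
0.035 [[275.6 191.2]] [[280.1, 238.4], [354.4, 241.8]]
0.04 [[275.5 189.5]] [[278.8, 242.5], [355.5, 246.1]]
```

```bash
python3 -m jog '[[[0.008,0,0.001,0,0.1],[0.016,0,0.001,0,0.1],[0.022,0,0.001,0,0.1],[0.027,0,0.001,0,0.1],[0.027,0,0.001,0,0.1],[0.027,0,0.001,0,0.1]]]'
python3 -c "
import look; look.go('6')"
```

```text
t: 5.25
tool_pos: [0.5728, 0.1285, -0.0091]
tool_rot: [0.058, 1.574, -0.062]
contact_force: [-0.2, -0.2, 0.8]
opening: 0.0386
t 5.25 bed xy [-303.1    8. ] z -0.0091 Fbed 0.2 -0.2 0.8 open 0.039 q [ 0.09  0.19  1.84 -0.    1.12  0.17]
 toolx [-0.005 -0.002 -1.   ] tool y in bed [-0.999 -0.049] tool z in bed [-0.049  0.999]
```

View pics/scene6.png

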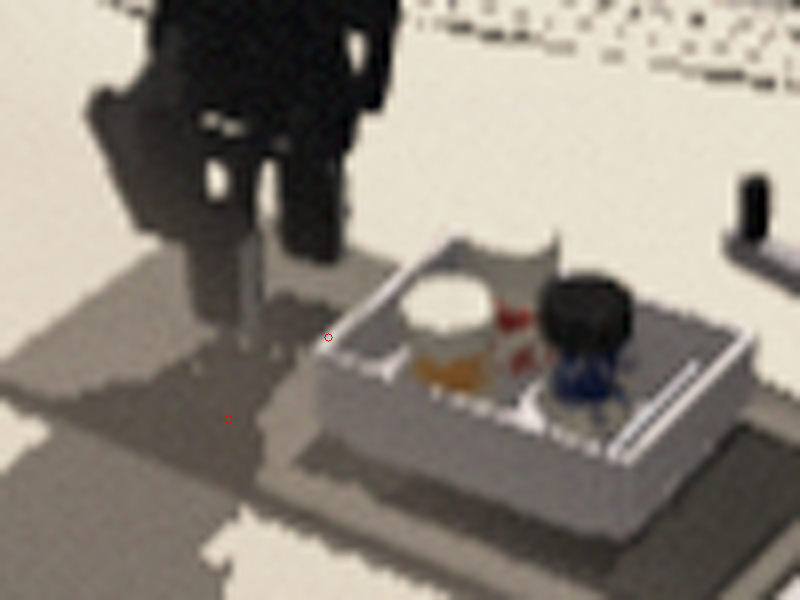

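View pics/wrist6.png

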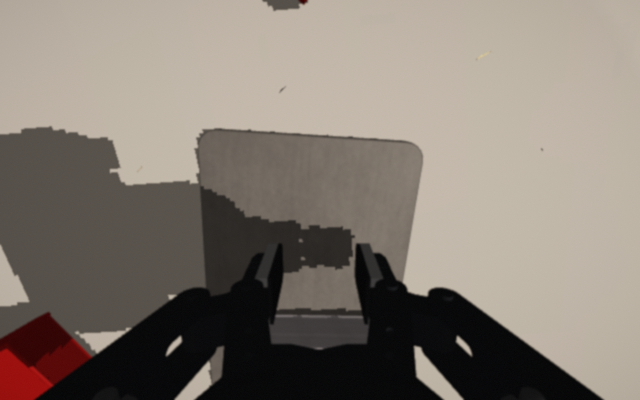

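```bash
python3 -m jog '[[[0.002,-0.004,0,0,0.1],[0.004,-0.008,0,0,0.1],[0.004,-0.013,0,0,0.1],[0.004,-0.018,-0.001,0,0.1],[0.004,-0.023,-0.001,0,0.1],[0.004,-0.026,-0.001,0,0.1],[0.004,-0.029,-0.001,0,0.1],[0.004,-0.032,-0.001,0,0.1],[0.004,-0.035,-0.001,0,0.1],[0.004,-0.038,-0.001,0,0.1]]]'
python3 -c "
import look; look.go('7')"
```

```text
t: 6.35
tool_pos: [0.5693, 0.0912, -0.0124]
tool_rot: [0.059, 1.573, -0.061]
contact_force: [-0.2, 4.4, 0.4]
opening: 0.0382
t 6.35 bed xy [-265.7    9.3] z -0.0124 Fbed -4.3 -0.8 0.4 open 0.038 q [ 0.03  0.17  1.87 -0.    1.11  0.11]
 toolx [-0.003 -0.001 -1.   ] tool y in bed [-0.999 -0.049] tool z in bed [-0.049  0.999]
```

View pics/scene7.png

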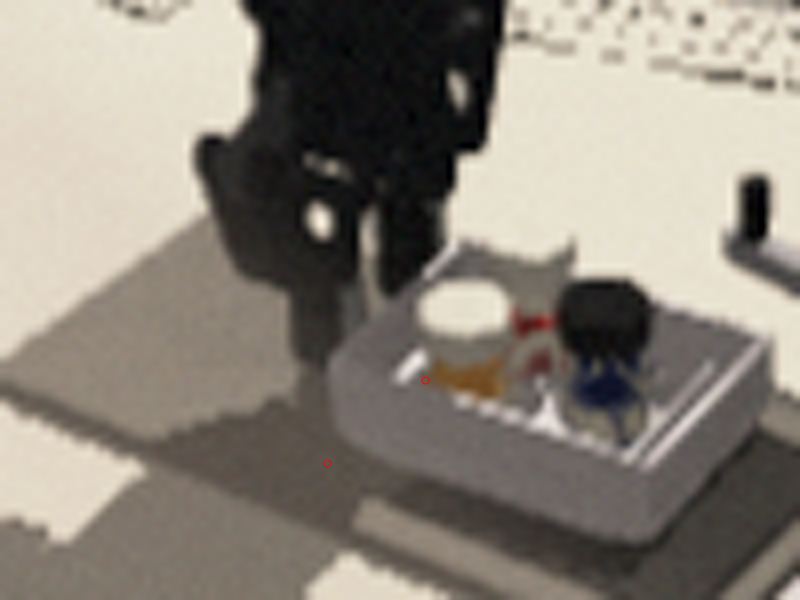

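View pics/wrist7.png

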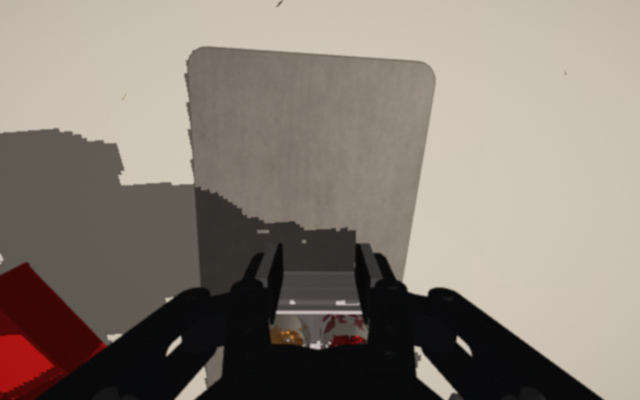

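```bash
python3 -m jog '[[[0,-0.004,-0.0007,0.003,0.1],[0,-0.008,-0.0014,0.006,0.1],[0,-0.012,-0.0021,0.009,0.1],[0,-0.016,-0.0028,0.012,0.1],[0,-0.020,-0.0035,0.015,0.1],[0,-0.024,-0.0042,0.018,0.1],[0,-0.028,-0.0049,0.021,0.1],[0,-0.032,-0.0056,0.024,0.1],[0,-0.036,-0.0063,0.027,0.1],[0,-0.040,-0.007,0.030,0.1],[0,-0.044,-0.0077,0.033,0.1],[0,-0.048,-0.0084,0.036,0.1]]]'
python3 -c "
import look; look.go('8',sc=(160,270,280,420),cams=('scene','top'))"
```

```text
t: 7.65
tool_pos: [0.5576, 0.0439, -0.0122]
tool_rot: [0.088, 1.571, -0.089]
contact_force: [3.7, 11.1, 0.4]
opening: 0.0384
t 7.65 bed xy [-217.3    3.5] z -0.0122 Fbed -11.5 2.3 0.4 open 0.038 q [-0.05  0.13  1.91 -0.    1.1   0.06]
 toolx [-0.002 -0.    -1.   ] tool y in bed [-1.    -0.012] tool z in bed [-0.012  1.   ]
```

View pics/scene8.png

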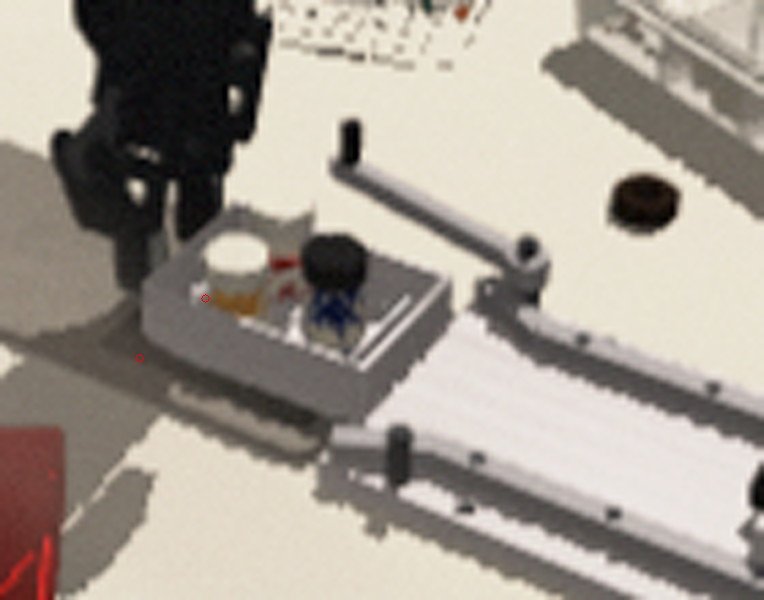

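```bash
python3 -c "
import cv2;a=cv2.imread('pics/top8.png')[150:250,250:440];cv2.imwrite('pics/t8.png',cv2.resize(cv2.convertScaleAbs(a,alpha=1.6),None,fx=4.2,fy=4.2,interpolation=2))"
```

```text
(no output)
```

View pics/t8.png

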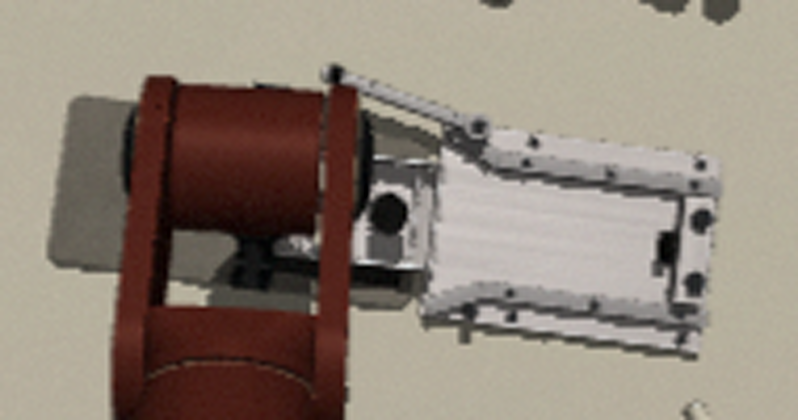

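```bash
python3 - <<'E'
from h import *
c=load("top0"); f=lambda a:np.array(a,float)/4.2+[250,150]
for p in [(440,163),(428,268)]: print(inv(BED,back(c,f(p),.04)).round(4))
E
```

```text
[-0.0993  0.0408]
[-0.0991 -0.0324]
```

```bash
python3 -m jog '[[[0,-0.004,-0.0005,0.002,0.1],[0,-0.008,-0.001,0.004,0.1],[0,-0.012,-0.0015,0.006,0.1],[0,-0.016,-0.002,0.008,0.1],[0,-0.020,-0.0025,0.010,0.1],[0,-0.024,-0.003,0.012,0.1],[0,-0.028,-0.0035,0.012,0.1],[0,-0.032,-0.004,0.012,0.1],[0,-0.036,-0.0044,0.012,0.1],[0,-0.040,-0.0046,0.012,0.1],[0,-0.044,-0.0046,0.012,0.1],[0,-0.048,-0.0047,0.012,0.1]]]'
python3 -c "
import look; look.go('9',sc=(160,270,280,420),cams=('scene','top'))
import cv2;a=cv2.imread('pics/top9.png')[150:250,250:440];cv2.imwrite('pics/t9.png',cv2.resize(cv2.convertScaleAbs(a,alpha=1.6),None,fx=4.2,fy=4.2,interpolation=2))"
```

```text
t: 8.95
tool_pos: [0.55, -0.0023, -0.01]
tool_rot: [0.1, 1.566, -0.097]
contact_force: [3.6, 8.5, 2.9]
opening: 0.0382
t 8.95 bed xy [-170.5    1.7] z -0.0100 Fbed -8.9 2.5 2.9 open 0.038 q [-0.14  0.1   1.94  0.    1.1  -0.02]
 toolx [ 0.003  0.002 -1.   ] tool y in bed [-1.     0.001] tool z in bed [0.001 1.   ]
```

View pics/scene9.png

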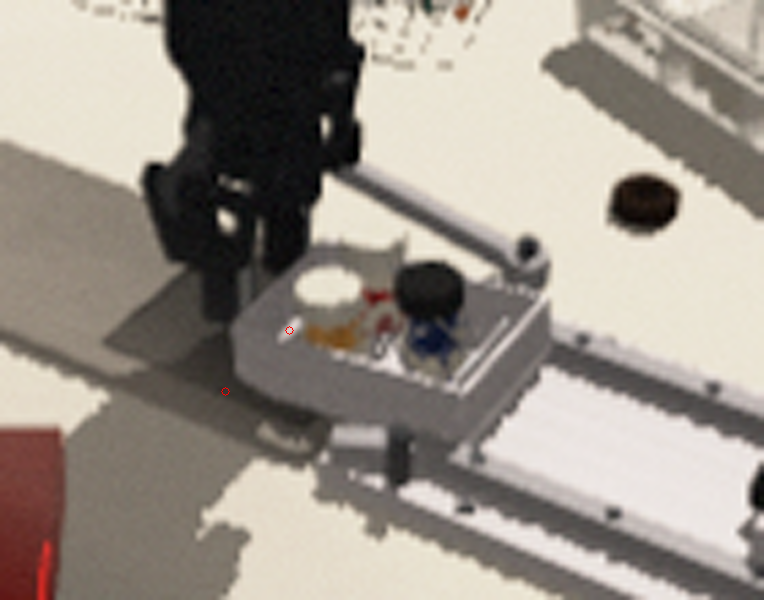

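View pics/t9.png

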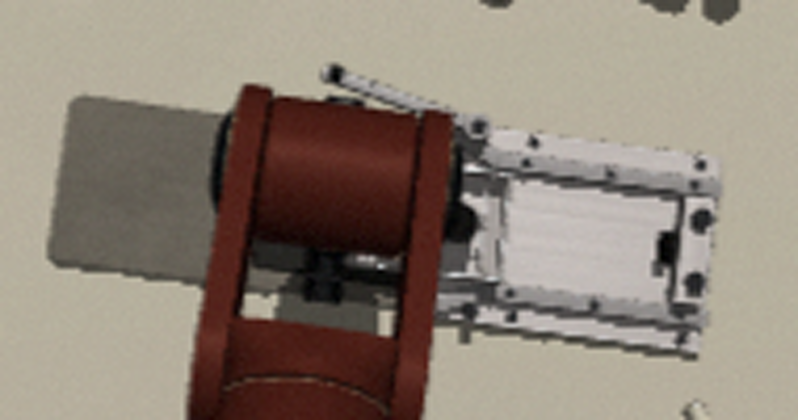

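```bash
python3 -m jog '[[[0,-0.004,0,0,0.1],[0,-0.008,-0.0005,0,0.1],[0,-0.012,-0.001,0,0.1],[0,-0.016,-0.0012,0,0.1],[0,-0.020,-0.0012,0,0.1],[0,-0.024,-0.0012,0,0.1],[0,-0.028,-0.0012,0,0.1],[0,-0.032,-0.0012,0,0.1],[0,-0.036,-0.0012,0,0.1],[0,-0.040,-0.0012,0,0.1],[0,-0.044,-0.0012,0,0.1],[0,-0.048,-0.0012,0,0.1]]]'
python3 -c "
import look; look.go('10',sc=(170,280,310,450),cams=('scene','top'))
import cv2;a=cv2.imread('pics/top10.png')[150:250,250:440];cv2.imwrite('pics/t10.png',cv2.resize(cv2.convertScaleAbs(a,alpha=1.6),None,fx=4.2,fy=4.2,interpolation=2))"
```

```text
t: 10.25
tool_pos: [0.5452, -0.0493, -0.0075]
tool_rot: [0.102, 1.561, -0.096]
contact_force: [1.5, 10.0, 7.6]
opening: 0.0384
t 10.25 bed xy [-123.4    2.8] z -0.0075 Fbed -10.1 0.2 7.6 open 0.038 q [-0.23  0.09  1.95  0.01  1.1  -0.11]
 toolx [ 0.008  0.004 -1.   ] tool y in bed [-1.     0.001] tool z in bed [0.001 1.   ]
```

View pics/scene10.png

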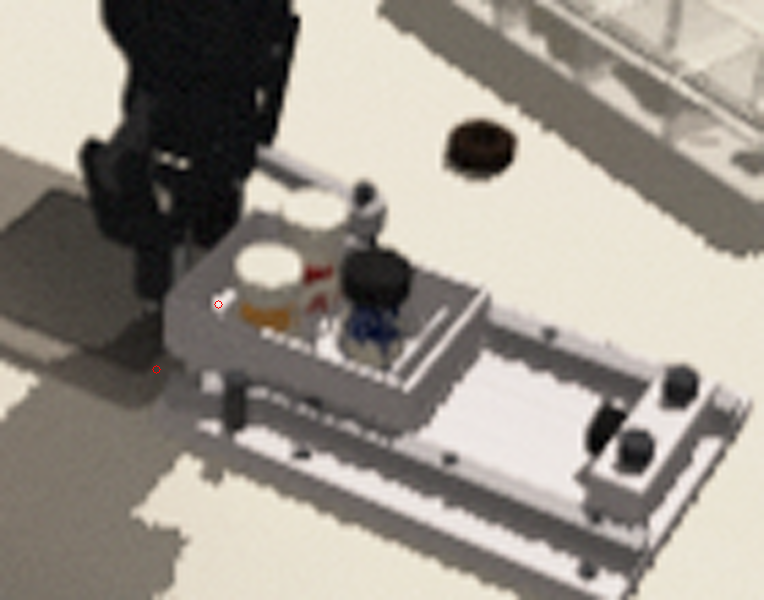

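View pics/t10.png

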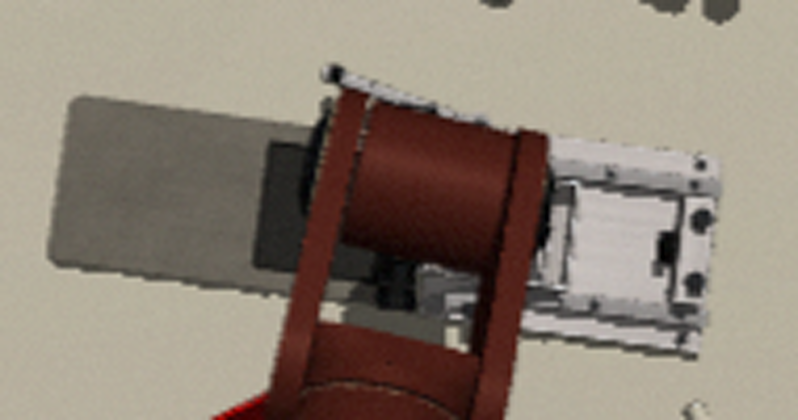

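```bash
python3 -m jog '[[[0,-0.004,0,0,0.1],[0,-0.008,0,0,0.1],[0,-0.012,0,0,0.1],[0,-0.016,0,0,0.1],[0,-0.020,0,0,0.1],[0,-0.024,0,0,0.1],[0,-0.028,0,0,0.1],[0,-0.032,0,0,0.1],[0,-0.036,0,0,0.1],[0,-0.040,0,0,0.1],[0,-0.042,0,0,0.1]]]'
python3 -c "
import look; look.go('11',sc=(170,280,310,450),cams=('scene','top'))
import cv2;a=cv2.imread('pics/top11.png')[150:250,250:440];cv2.imwrite('pics/t11.png',cv2.resize(cv2.convertScaleAbs(a,alpha=1.6),None,fx=4.2,fy=4.2,interpolation=2))"
```

```text
t: 11.45
tool_pos: [0.5399, -0.0918, -0.0077]
tool_rot: [0.102, 1.561, -0.097]
contact_force: [1.6, 5.4, 2.3]
opening: 0.0387
t 11.45 bed xy [-80.4   2.8] z -0.0077 Fbed -5.5 0.9 2.3 open 0.039 q [-0.31  0.09  1.95  0.01  1.1  -0.18]
 toolx [ 0.008  0.003 -1.   ] tool y in bed [-1.     0.002] tool z in bed [0.002 1.   ]
```

View pics/scene11.png

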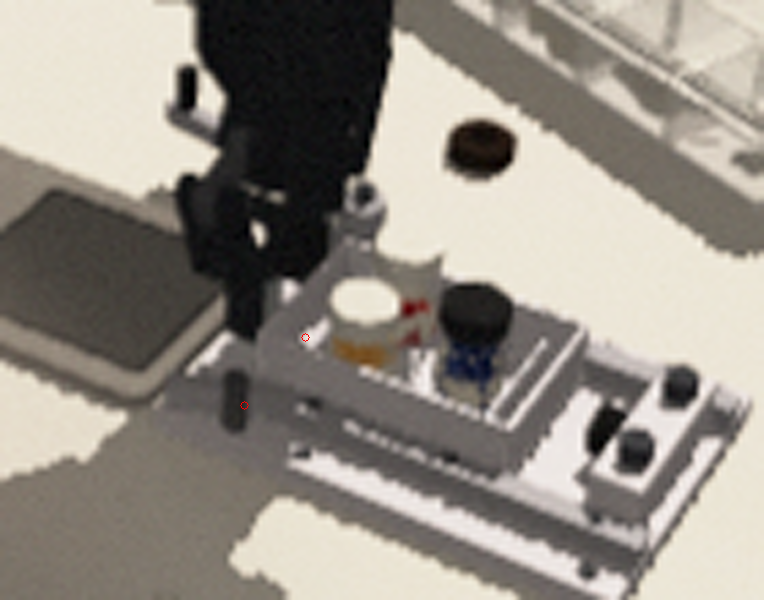

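View pics/t11.png

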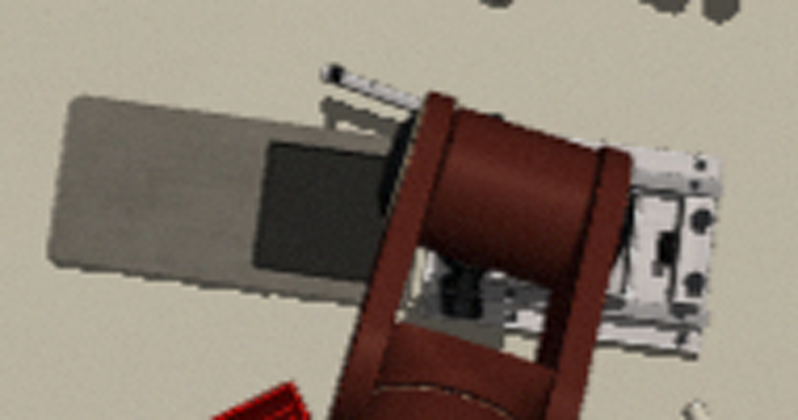

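```bash
python3 -m jog '[[[0,-0.003,0,0,0.1],[0,-0.006,0,0,0.1],[0,-0.009,0,0,0.1],[0,-0.012,0,0,0.1],[0,-0.014,0,0,0.1]]]'
for i in 1 2 3; do :; done; python3 -c "
import look; look.go('12',sc=(190,280,350,450),cams=('scene','top'))
import cv2;a=cv2.imread('pics/top12.png')[180:240,380:430];cv2.imwrite('pics/t12.png',cv2.resize(cv2.convertScaleAbs(a,alpha=1.6),None,fx=10,fy=10,interpolation=2))"
```

```text
t: 12.05
tool_pos: [0.538, -0.106, -0.0077]
tool_rot: [0.102, 1.561, -0.097]
contact_force: [1.5, 5.1, 2.5]
opening: 0.0387
t 12.05 bed xy [-66.2   2.7] z -0.0077 Fbed -5.2 0.8 2.5 open 0.039 q [-0.33  0.09  1.94  0.01  1.1  -0.21]
 toolx [ 0.007  0.003 -1.   ] tool y in bed [-1.     0.002] tool z in bed [0.002 1.   ]
```

View pics/scene12.png

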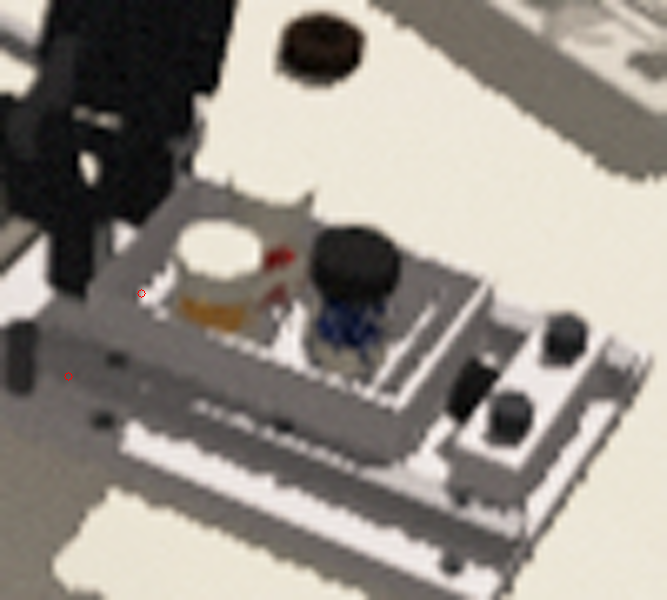

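View pics/t12.png

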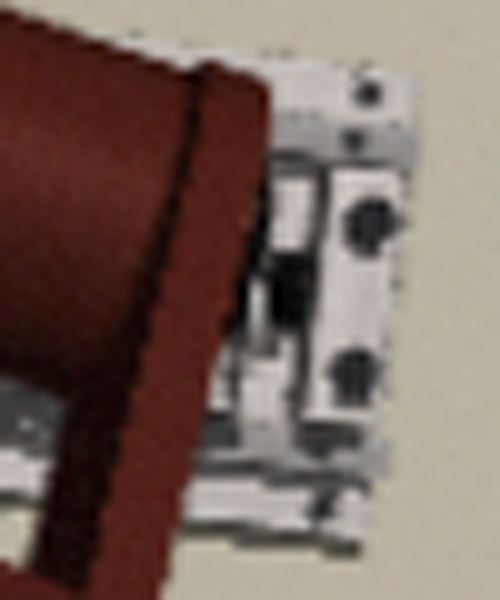

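```bash
python3 -m jog '[[[0,-0.001,0,0,0.1],[0,-0.002,0,0,0.1],[0,-0.003,0,0,0.1],[0,-0.004,0,0,0.1]]]'
python3 -c "
from h import *;from station import ctrl;status(ctrl.get_obs())"
python3 -m jog '[[[0,-0.001,0,0,0.1],[0,-0.002,0,0,0.1]]]'
python3 -c "
from h import *;from station import ctrl;status(ctrl.get_obs())"
```

```text
t: 12.55
tool_pos: [0.5375, -0.11, -0.0077]
tool_rot: [0.102, 1.561, -0.097]
contact_force: [1.3, 4.6, 1.9]
opening: 0.0386
t 12.55 bed xy [-62.2   2.6] z -0.0077 Fbed -4.7 0.8 1.9 open 0.039 q [-0.34  0.09  1.94  0.01  1.1  -0.22]
 toolx [ 0.007  0.003 -1.   ] tool y in bed [-1.     0.002] tool z in bed [0.002 1.   ]
t: 12.75
tool_pos: [0.5373, -0.1114, -0.0076]
tool_rot: [0.103, 1.561, -0.096]
contact_force: [0.5, 7.4, 2.7]
opening: 0.0383
t 12.75 bed xy [-60.7   2.6] z -0.0076 Fbed -7.4 -0.5 2.7 open 0.038 q [-0.34  0.09  1.94  0.01  1.1  -0.22]
 toolx [ 0.007  0.004 -1.   ] tool y in bed [-1.     0.002] tool z in bed [0.002 1.   ]
```

```bash
python3 -m jog '[[[0,-0.001,0,0,0.1],[0,-0.002,0,0,0.1]]]'
python3 -c "
from h import *;from station import ctrl;status(ctrl.get_obs())"
python3 -m jog '[[[0,-0.001,0,0,0.1],[0,-0.0015,0,0,0.1],[0,-0.0015,0,0,0.1]]]'
python3 -c "
from h import *;from station import ctrl;status(ctrl.get_obs())"
```

```text
t: 12.95
tool_pos: [0.5371, -0.1122, -0.0076]
tool_rot: [0.105, 1.561, -0.095]
contact_force: [1.6, 9.5, 2.8]
opening: 0.0385
t 12.95 bed xy [-59.9   2.6] z -0.0076 Fbed -9.7 0.4 2.8 open 0.038 q [-0.35  0.1   1.94  0.01  1.1  -0.22]
 toolx [ 0.008  0.006 -1.   ] tool y in bed [-1.     0.002] tool z in bed [0.002 1.   ]
t: 13.25
tool_pos: [0.5371, -0.1123, -0.0076]
tool_rot: [0.107, 1.561, -0.093]
contact_force: [1.5, 8.5, 2.5]
opening: 0.0383
t 13.25 bed xy [-59.8   2.6] z -0.0076 Fbed -8.6 0.4 2.5 open 0.038 q [-0.35  0.1   1.94  0.01  1.1  -0.23]
 toolx [ 0.008  0.009 -1.   ] tool y in bed [-1.     0.002] tool z in bed [0.003 1.   ]
```

```bash
python3 -m jog '[[[0,-0.0015,0,0,0.1],[0,-0.003,0,0,0.1],[0,-0.004,0,0,0.1],[0,-0.004,0,0,0.1]]]'
python3 -c "
from h import *;from station import ctrl;status(ctrl.get_obs())"
```

```text
t: 13.65
tool_pos: [0.5369, -0.1138, -0.0076]
tool_rot: [0.111, 1.561, -0.089]
contact_force: [1.7, 12.9, 3.0]
opening: 0.0386
t 13.65 bed xy [-58.3   2.6] z -0.0076 Fbed -13.1 0.1 3.0 open 0.039 q [-0.35  0.1   1.94  0.02  1.1  -0.23]
 toolx [ 0.008  0.013 -1.   ] tool y in bed [-1.     0.003] tool z in bed [0.003 1.   ]
```

```bash
python3 -m jog '[[[0,0.002,0,0,0.1],[0,0.004,0,0,0.1],[0,0.008,0,0,0.1],[0,0.014,0,0,0.1],[0,0.022,0,0,0.1],[0,0.03,0,0,0.1],[0,0.03,0,0,0.1]]]'
python3 -c "
import look; look.go('13',sc=(190,280,350,450),cams=('scene',))"
```

```text
t: 14.35
tool_pos: [0.5407, -0.083, -0.0072]
tool_rot: [0.11, 1.561, -0.088]
contact_force: [-0.4, 0.0, 0.4]
opening: 0.0384
t 14.35 bed xy [-89.3   2.5] z -0.0072 Fbed 0.0 -0.4 0.4 open 0.038 q [-0.3   0.09  1.95  0.02  1.1  -0.18]
 toolx [ 0.008  0.014 -1.   ] tool y in bed [-1.     0.001] tool z in bed [0.001 1.   ]
```

View pics/scene13.png

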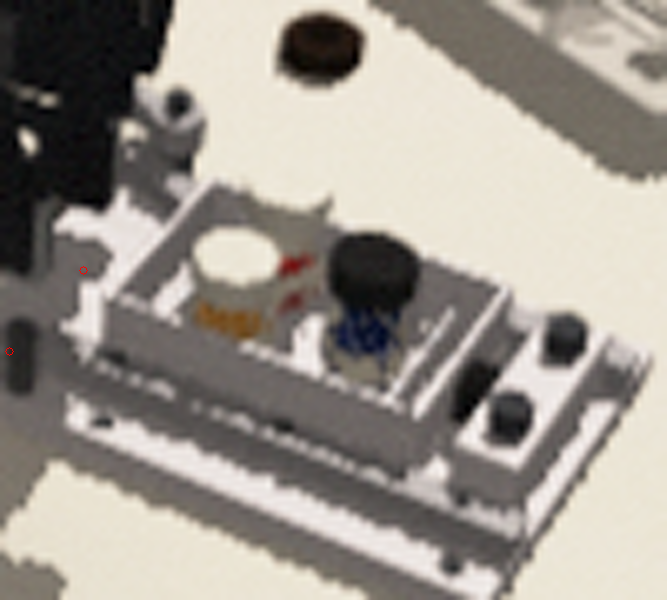

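```bash
python3 -m jog '[[[-0.03,0,0,0,0.1],[-0.06,0,0,0,0.1],[-0.085,0.005,0.005,0,0.1],[-0.085,0.03,0.03,0,0.1],[-0.085,0.055,0.055,0,0.1],[-0.085,0.075,0.075,0,0.1],[-0.085,0.089,0.089,0,0.1],[-0.085,0.089,0.089,0,0.1],[-0.085,0.089,0.089,0,0.1]]]'
python3 -c "
import look; look.go('14',sc=(130,240,290,430),cams=('scene','wrist'))"
```

```text
t: 15.3
tool_pos: [0.6392, -0.0076, 0.0793]
tool_rot: [0.109, 1.562, -0.088]
contact_force: [-0.1, -0.9, -0.0]
opening: 0.0386
t 15.30 bed xy [-176.4   90.9] z 0.0793 Fbed 0.9 -0.0 -0.0 open 0.039 q [-0.13  0.18  1.68  0.01  1.27 -0.01]
 toolx [ 0.007  0.013 -1.   ] tool y in bed [-1.     0.001] tool z in bed [0.001 1.   ]
```

View pics/scene14.png

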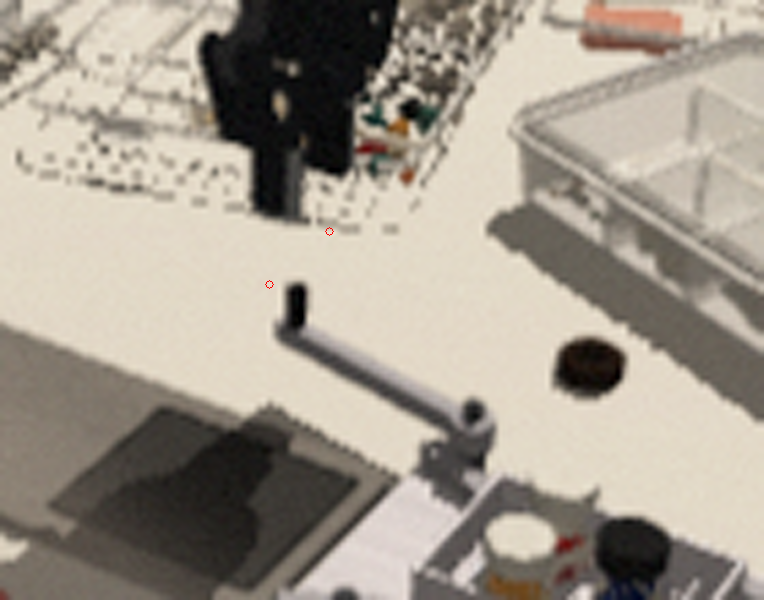

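View pics/wrist14.png

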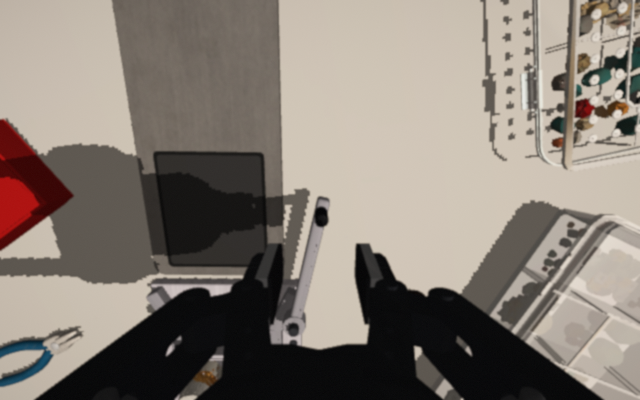

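```bash
python3 - <<'E'
from h import *
w=load("wrist14"); s=load("scene14")
a=cv2.imread("pics/wrist14.png")[185:245,290:350]; cv2.imwrite("pics/pin.png",cv2.resize(a,None,fx=8,fy=8,interpolation=2))
for uv in [(321,213),(321,217),(321,221)]: print(uv,inv(BED,back(w,uv,.061)).round(4))
u=np.array([296,288])/(764/140)-.5+[290,130]; print(u,inv(BED,back(s,u,.061)).round(4))
print(proj(w,T(BED,[[-.1787,.0914,.061]])))
E
```

```text
(321, 213) [-0.1842  0.0934]
(321, 217) [-0.1813  0.0934]
(321, 221) [-0.1784  0.0934]
[343.7408377  182.27486911] [-0.1795  0.093 ]
[[318.10607587 220.58780254]]
```

View pics/pin.png

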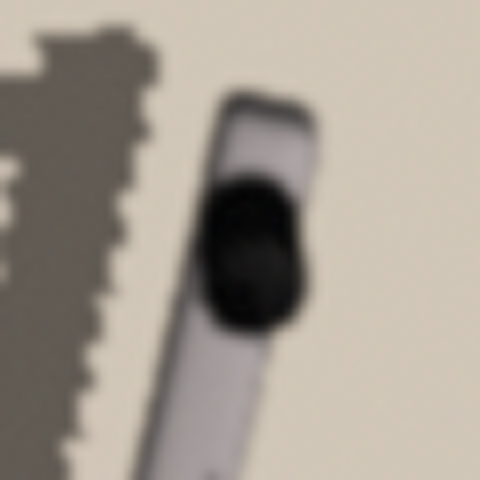

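```bash
python3 -m jog '[[[0.02,0.0025,0.002,0,0.1],[0.04,0.0025,0.002,0,0.1],[0.055,0.0025,0.002,0,0.1],[0.064,0.0025,0.002,0,0.1],[0.064,0.0025,0.002,0,0.1],[0.064,0.0025,0.002,0,0.1]]]'
python3 -c "
import look; look.go('15',sc=(150,230,300,400),cams=('scene','wrist'))"
```

```text
t: 16.0
tool_pos: [0.6418, -0.0053, 0.0159]
tool_rot: [0.11, 1.561, -0.089]
contact_force: [0.0, -0.3, 0.2]
opening: 0.0387
t 16.00 bed xy [-179.    93.1] z 0.0159 Fbed 0.3 0.1 0.2 open 0.039 q [-0.13  0.26  1.71  0.01  1.17 -0.01]
 toolx [ 0.008  0.013 -1.   ] tool y in bed [-1.     0.002] tool z in bed [0.003 1.   ]
```

View pics/scene15.png

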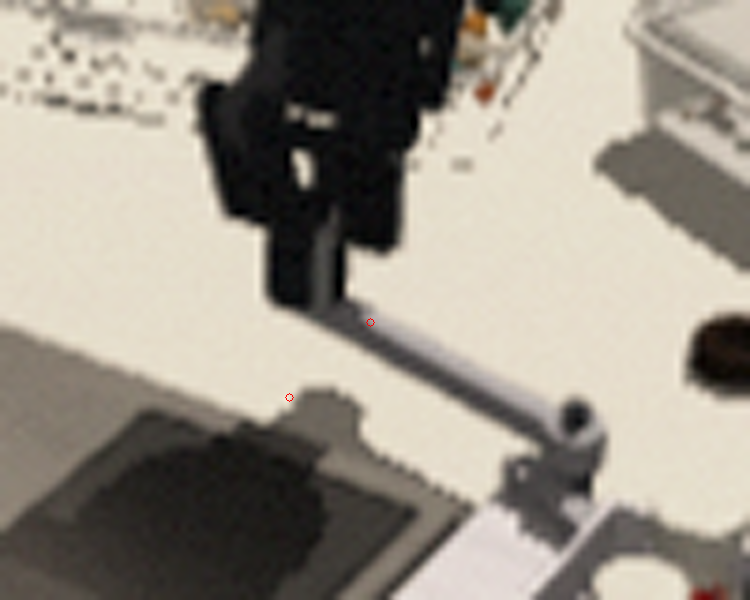

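View pics/wrist15.png

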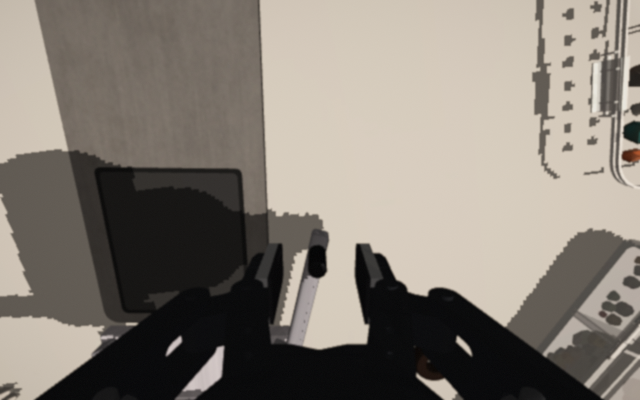

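```bash
python3 -m jog '[[[0,0,0,0,0.4],[0,0,0,0,0.7],[0,0,0,0,1],[0,0,0,0,1],[0,0,0,0,1],[0,0,0,0,1]]]' 20
python3 - <<'E'
from h import *
from station import ctrl
o=ctrl.get_obs();status(o)
b=inv(BED,o["tool_pos"]); P=np.array([-.078,.0655]); r=.105
th0=np.arctan2(-(b-P)[0],-(b-P)[1]); print("th0",th0,np.hypot(*(b-P)))
rr=np.hypot(*(b-P))
for k,th in enumerate(np.arange(th0,-.05,-.08)):
    q=P+rr*np.array([-np.sin(th),-np.cos(th)])-b
    print(k,round(th,2),"ty %.4f tz %.4f"%(-q[0],q[1]))
E
```

```text
t: 16.7
tool_pos: [0.6431, -0.0053, 0.0175]
tool_rot: [0.11, 1.558, -0.089]
contact_force: [-1.0, 0.1, 4.3]
opening: 0.009
t 16.70 bed xy [-179.1   94.4] z 0.0175 Fbed 0.1 -1.0 4.3 open 0.009 q [-0.13  0.26  1.71  0.02  1.17 -0.01]
 toolx [ 0.011  0.013 -1.   ] tool y in bed [-1.     0.002] tool z in bed [0.002 1.   ]
th0 1.849459268778308 0.10518243230766332
0 1.85 ty -0.0000 tz 0.0000
1 1.77 ty 0.0020 tz -0.0082
2 1.69 ty 0.0033 tz -0.0165
3 1.61 ty 0.0040 tz -0.0249
4 1.53 ty 0.0040 tz -0.0333
5 1.45 ty 0.0033 tz -0.0417
6 1.37 ty 0.0019 tz -0.0500
7 1.29 ty -0.0001 tz -0.0581
8 1.21 ty -0.0027 tz -0.0661
9 1.13 ty -0.0060 tz -0.0739
10 1.05 ty -0.0099 tz -0.0813
11 0.97 ty -0.0144 tz -0.0884
12 0.89 ty -0.0194 tz -0.0952
13 0.81 ty -0.0250 tz -0.1015
14 0.73 ty -0.0310 tz -0.1073
15 0.65 ty -0.0375 tz -0.1127
16 0.57 ty -0.0444 tz -0.1175
17 0.49 ty -0.0517 tz -0.1218
18 0.41 ty -0.0593 tz -0.1254
19 0.33 ty -0.0671 tz -0.1285
20 0.25 ty -0.0752 tz -0.1309
21 0.17 ty -0.0834 tz -0.1326
22 0.09 ty -0.0917 tz -0.1337
23 0.01 ty -0.1001 tz -0.1341
```

```bash
python3 -m jog '[[[-0.002,0.002,-0.008,0,1],[-0.003,0.003,-0.016,0,1],[-0.003,0.004,-0.025,0,1],[-0.003,0.004,-0.033,0,1],[-0.003,0.003,-0.042,0,1],[-0.003,0.002,-0.050,0,1],[-0.003,0,-0.058,0,1],[-0.003,-0.003,-0.066,0,1],[-0.003,-0.006,-0.074,0,1],[-0.003,-0.01,-0.081,0,1],[-0.003,-0.014,-0.088,0,1]]]'
python3 - <<'E'
from h import *
from station import ctrl
o=ctrl.get_obs();status(o)
b=inv(BED,o["tool_pos"]); P=np.array([-.078,.0655])
th0=np.arctan2(-(b-P)[0],-(b-P)[1]); rr=np.hypot(*(b-P)); print("th0",th0,rr)
for k,th in enumerate(np.arange(th0,-.07,-.08)):
    q=P+.105*np.array([-np.sin(th),-np.cos(th)])-b
    print(k,round(th,2),"ty %.4f tz %.4f"%(-q[0],q[1]))
import look; look.go('16',sc=(150,260,300,440),cams=('scene',))
E
```

```text
t: 17.8
tool_pos: [0.5535, -0.009, 0.0191]
tool_rot: [0.109, 1.558, -0.09]
contact_force: [5.2, -7.1, -18.5]
opening: 0.0084
t 17.80 bed xy [-164.3    6. ] z 0.0191 Fbed 6.4 6.1 -18.5 open 0.008 q [-0.16  0.06  1.93  0.01  1.14 -0.04]
 toolx [ 0.012  0.011 -1.   ] tool y in bed [-1.     0.002] tool z in bed [0.002 1.   ]
th0 0.9672926772542965 0.10483797542378338
0 0.97 ty 0.0001 tz -0.0001
1 0.89 ty -0.0049 tz -0.0068
2 0.81 ty -0.0105 tz -0.0131
3 0.73 ty -0.0165 tz -0.0189
4 0.65 ty -0.0230 tz -0.0243
5 0.57 ty -0.0299 tz -0.0291
6 0.49 ty -0.0372 tz -0.0333
7 0.41 ty -0.0447 tz -0.0369
8 0.33 ty -0.0526 tz -0.0399
9 0.25 ty -0.0606 tz -0.0423
10 0.17 ty -0.0688 tz -0.0440
11 0.09 ty -0.0772 tz -0.0451
12 0.01 ty -0.0856 tz -0.0455
t 17.80 bed xy [-164.3    6. ] z 0.0191 Fbed 6.4 6.1 -18.5 open 0.008 q [-0.16  0.06  1.93  0.01  1.14 -0.04]
 toolx [ 0.012  0.011 -1.   ] tool y in bed [-1.     0.002] tool z in bed [0.002 1.   ]
```

View pics/scene16.png

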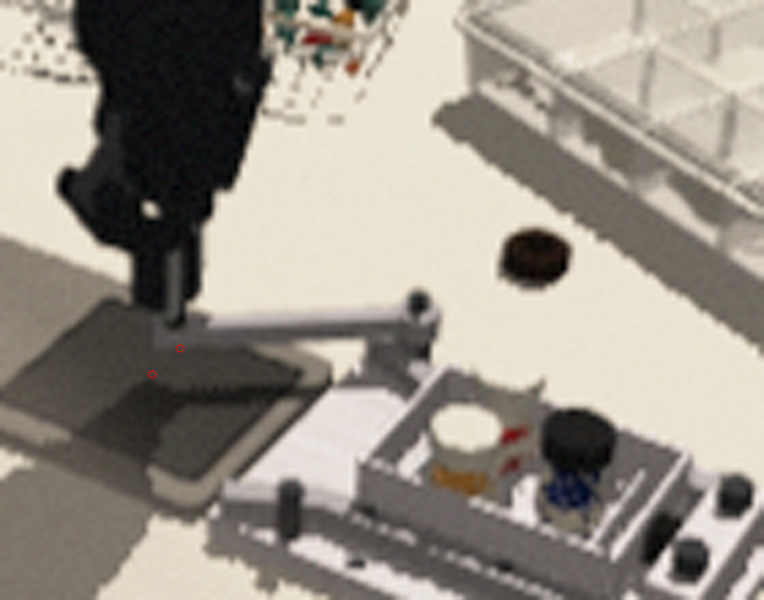

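```bash
python3 -m jog '[[[0,-0.005,-0.007,0,1],[0,-0.0105,-0.013,0,1],[0,-0.0165,-0.019,0,1],[0,-0.023,-0.0243,0,1],[0,-0.030,-0.029,0,1],[0,-0.037,-0.0333,0,1],[0,-0.0447,-0.037,0,1],[0,-0.0526,-0.040,0,1],[0,-0.0606,-0.0423,0,1],[0,-0.0688,-0.044,0,1],[0,-0.0772,-0.0451,0,1],[0,-0.084,-0.0455,0,1]]]'
python3 - <<'E'
from h import *
from station import ctrl
o=ctrl.get_obs();status(o)
b=inv(BED,o["tool_pos"]); P=np.array([-.078,.0655])
print("th",np.arctan2(-(b-P)[0],-(b-P)[1]),np.hypot(*(b-P)))
import look; look.go('17',sc=(170,280,300,440),cams=('scene',))
E
```

```text
t: 19.05
tool_pos: [0.5026, -0.0841, 0.0199]
tool_rot: [0.118, 1.543, -0.086]
contact_force: [17.5, 20.1, -12.5]
opening: 0.0083
t 19.05 bed xy [-83.5 -35.1] z 0.0199 Fbed -22.2 14.9 -12.5 open 0.008 q [-0.33 -0.05  2.04  0.03  1.14 -0.21]
 toolx [ 0.026  0.019 -0.999] tool y in bed [-1.     0.006] tool z in bed [0.006 1.   ]
th 0.05467611960934677 0.10076470582547536
t 19.05 bed xy [-83.5 -35.1] z 0.0199 Fbed -22.2 14.9 -12.5 open 0.008 q [-0.33 -0.05  2.04  0.03  1.14 -0.21]
 toolx [ 0.026  0.019 -0.999] tool y in bed [-1.     0.006] tool z in bed [0.006 1.   ]
```

View pics/scene17.png

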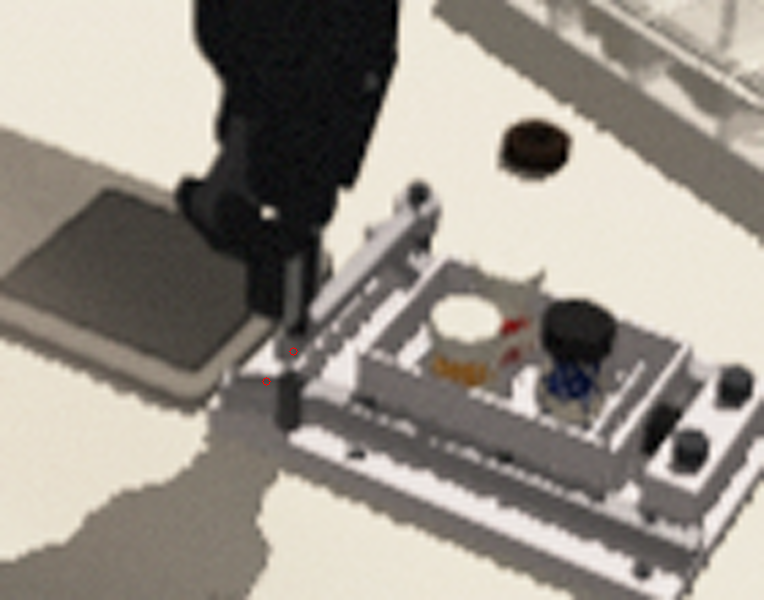

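```bash
python3 -m jog '[[[0,0,0,0,1],[0,0,0,0,0.7],[0,0,0,0,0.6],[0,0,0,0,0.6]]]'
python3 - <<'E'
from h import *
from station import ctrl
o=ctrl.get_obs();status(o)
E
python3 -m jog '[[[-0.02,0,0,0,0.6],[-0.05,0,0,0,0.6],[-0.08,0,0,0,0.6],[-0.1,0.02,0,0,0.6],[-0.12,0.06,0,0,0.6],[-0.12,0.10,0,0,0.6],[-0.12,0.14,0,0,0.6],[-0.12,0.18,0,0,0.6],[-0.12,0.22,0,0,0.6],[-0.12,0.22,0,0,0.6]]]'
python3 - <<'E'
import look; look.go('18',sc=(170,280,300,440),cams=('scene','top'),tip=False)
import cv2;a=cv2.imread('pics/top18.png')[150:250,250:440];cv2.imwrite('pics/t18.png',cv2.resize(cv2.convertScaleAbs(a,alpha=1.6),None,fx=4.2,fy=4.2,interpolation=2))
E
```

```text
t: 19.5
tool_pos: [0.5046, -0.0859, 0.0231]
tool_rot: [0.115, 1.539, -0.088]
contact_force: [0.1, -0.8, -0.2]
opening: 0.0172
t 19.50 bed xy [-81.9 -33. ] z 0.0231 Fbed 0.8 0.2 -0.2 open 0.017 q [-0.33 -0.05  2.04  0.03  1.14 -0.21]
 toolx [ 0.03   0.015 -0.999] tool y in bed [-1.     0.005] tool z in bed [0.006 1.   ]
t: 20.5
tool_pos: [0.5303, 0.1343, 0.1491]
tool_rot: [0.113, 1.537, -0.083]
contact_force: [0.3, -0.8, 0.2]
opening: 0.0169
t 20.50 bed xy [-303.7  -34.9] z 0.1491 Fbed 0.8 0.4 0.2 open 0.017 q [ 0.1  -0.12  1.87  0.01  1.36  0.23]
 toolx [ 0.033  0.017 -0.999] tool y in bed [-1.  0.] tool z in bed [0.001 1.   ]
```

View pics/scene18.png

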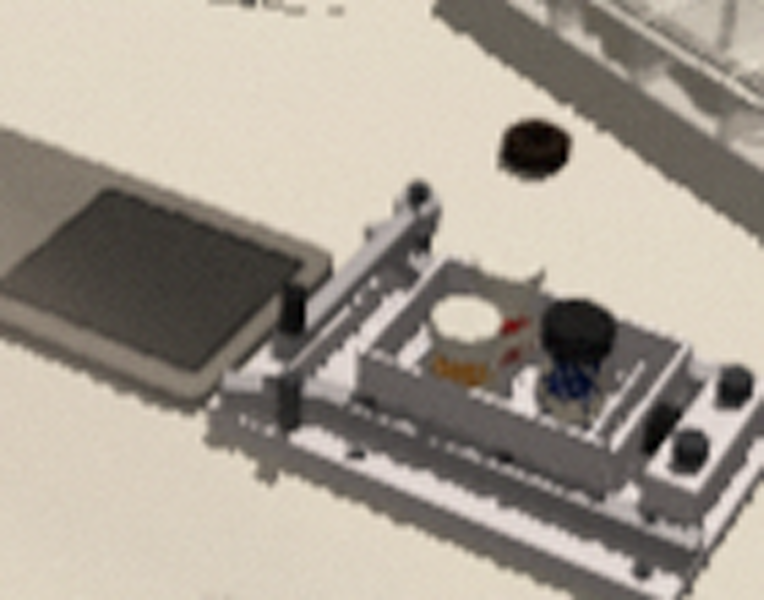

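View pics/t18.png

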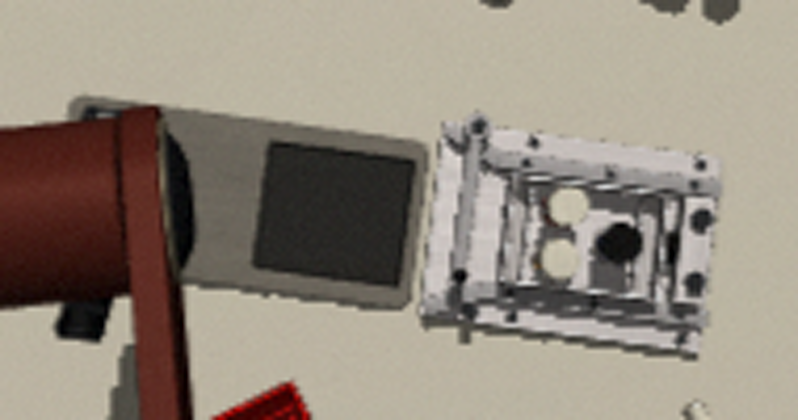

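```bash
python3 - <<'E'
from h import *
c=load("top18"); s=load("scene18"); f=lambda a:np.array(a,float)/4.2+[250,150]
a=c[0][165:235,340:430,::-1]; cv2.imwrite("pics/g.png",cv2.resize(cv2.convertScaleAbs(a,alpha=1.6),None,fx=8,fy=8,interpolation=2))
P=inv(BED,back(c,f([478,126]),.047)); q=inv(BED,back(c,f([460,275]),.061)); print("top",P,q,np.arctan2(-(q-P)[0],-(q-P)[1]))
g=lambda a:np.array(a)/(764/140)-.5+[300,170]
Ps=inv(BED,back(s,g([418,190]),.047)); qs=inv(BED,back(s,g([292,290]),.061)); print("scene",Ps,qs,np.arctan2(-(qs-Ps)[0],-(qs-Ps)[1]))
for th in(0,.05,.1):
  X=[[-.078-.105*np.sin(th),.0655-.105*np.cos(th),.061]]; print(th,(proj(c,T(BED,X))-[340,165]+.5)*8, ((proj(s,T(BED,X))-[300,170]+.5)*764/140))
print("pivot",(proj(c,T(BED,[[-.078,.0655,.047]]))-[340,165]+.5)*8,((proj(s,T(BED,[[-.078,.0655,.047]]))-[300,170]+.5)*764/140))
E
```

```text
top [-0.07661223  0.06867514] [-0.07834056 -0.03523197] 0.016631800616072657
scene [-0.07734552  0.07018197] [-0.07934486 -0.03522124] 0.018966213145681952
0 [[159.76971382 419.86400369]] [[289.53247928 296.75200832]]
0.05 [[145.1438816  417.72860117]] [[278.16810977 292.19143793]]
0.1 [[130.63967859 414.86427496]] [[267.22703145 287.32286178]]
pivot [[189.67362449 132.20439129]] [[411.55742957 194.88357109]]
```

View pics/g.png

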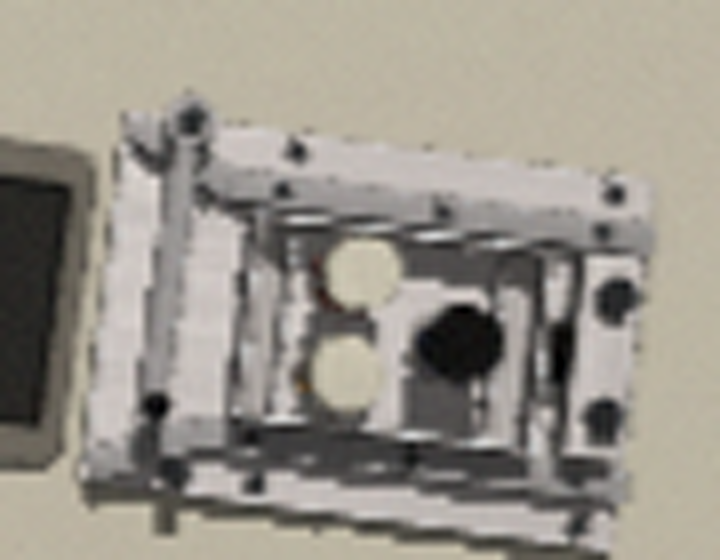

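Gate angle measures 0.017 in the top view and 0.019 in the scene view, which is shut within measurement error. There's plenty of time left, so I'll nudge the pin with the closed fingers to confirm it sits on its limit stop.

```bash
python3 -m jog '[[[0,-0.04,-0.001,0,1],[0,-0.08,-0.002,0,1],[0.02,-0.12,-0.003,0,1],[0.05,-0.15,-0.003,0,1],[0.08,-0.175,-0.004,0,1],[0.105,-0.178,-0.004,0,1],[0.122,-0.178,-0.004,0,1],[0.126,-0.178,-0.004,0,1],[0.126,-0.178,-0.004,0,1]]]'
python3 -c "
import look; look.go('19',sc=(170,280,300,440),cams=('scene',))"
```

```text
t: 21.5
tool_pos: [0.5069, -0.0439, 0.0189]
tool_rot: [0.115, 1.538, -0.088]
contact_force: [-0.0, 0.4, -0.0]
opening: 0.0003
t 21.50 bed xy [-123.9  -35.9] z 0.0189 Fbed -0.4 -0.0 -0.0 open 0.000 q [-0.25 -0.06  2.05  0.02  1.13 -0.13]
 toolx [ 0.031  0.015 -0.999] tool y in bed [-1.     0.005] tool z in bed [0.005 1.   ]
```

View pics/scene19.png

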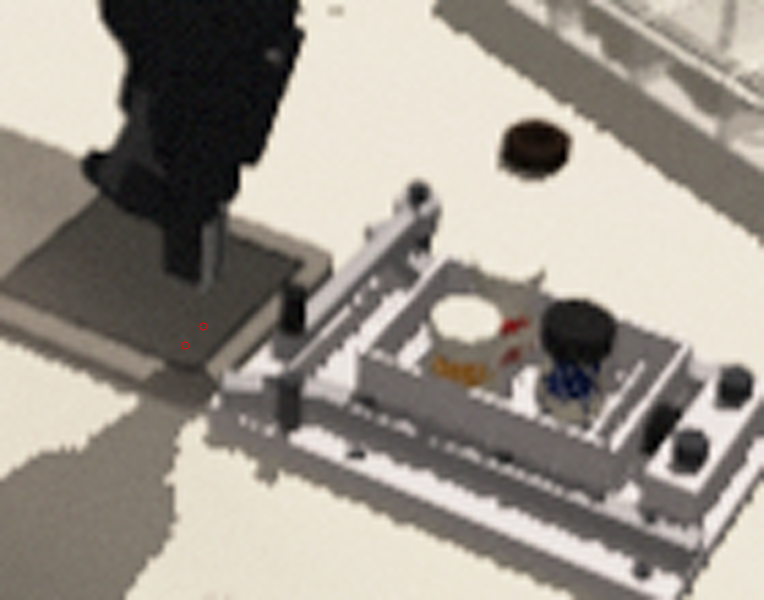

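```bash
python3 -m jog '[[[-0.002,-0.006,0,0,1],[-0.002,-0.012,0,0,1],[-0.002,-0.018,0,0,1],[-0.002,-0.022,0,0,1],[-0.002,-0.025,0,0,1],[-0.002,-0.027,0,0,1],[-0.002,-0.029,0,0,1]]]'
python3 -c "
from h import *;from station import ctrl;status(ctrl.get_obs())"
python3 -m jog '[[[0,-0.001,0,0,1],[0,-0.002,0,0,1],[0,-0.003,0,0,1]]]'
python3 -c "
from h import *;from station import ctrl;status(ctrl.get_obs())"
```

```text
t: 22.25
tool_pos: [0.5038, -0.0727, 0.0212]
tool_rot: [0.114, 1.537, -0.088]
contact_force: [-0.6, -0.7, 0.4]
opening: 0.0002
t 22.25 bed xy [-95.  -35.4] z 0.0212 Fbed 0.8 -0.5 0.4 open 0.000 q [-0.3  -0.06  2.04  0.03  1.13 -0.19]
 toolx [ 0.033  0.015 -0.999] tool y in bed [-1.     0.004] tool z in bed [0.005 1.   ]
t: 22.55
tool_pos: [0.5036, -0.0738, 0.0212]
tool_rot: [0.118, 1.537, -0.085]
contact_force: [1.6, 7.9, 0.2]
opening: 0.0003
t 22.55 bed xy [-93.8 -35.4] z 0.0212 Fbed -8.0 0.6 0.2 open 0.000 q [-0.31 -0.06  2.04  0.03  1.13 -0.19]
 toolx [ 0.033  0.019 -0.999] tool y in bed [-1.     0.004] tool z in bed [0.005 1.   ]
```

The nudge builds 8 N within about 1 mm, so the gate is hard on its stop. I'll back off and look once more.

```bash
python3 -m jog '[[[0,0.006,0,0,1],[0,0.02,0,0,1],[0,0.04,0,0,1],[-0.04,0.08,0,0,1],[-0.08,0.12,0,0,1],[-0.12,0.16,0,0,1],[-0.15,0.2,0,0,1],[-0.15,0.23,0,0,1],[-0.15,0.23,0,0,1],[-0.15,0.23,0,0,1]]]'
python3 - <<'E'
import look; look.go('20',sc=(170,280,310,450),cams=('scene','top'),tip=False)
from h import *
a=cv2.imread('pics/top20.png')[165:235,340:430];cv2.imwrite('pics/t20.png',cv2.resize(cv2.convertScaleAbs(a,alpha=1.6),None,fx=8,fy=8,interpolation=2))
E
```

```text
t: 23.55
tool_pos: [0.5281, 0.1528, 0.1766]
tool_rot: [0.115, 1.536, -0.083]
contact_force: [0.3, -0.4, 0.2]
opening: 0.0001
t 23.55 bed xy [-321.7  -39.3] z 0.1766 Fbed 0.4 0.3 0.2 open 0.000 q [ 0.14 -0.14  1.84  0.01  1.4   0.26]
 toolx [ 0.034  0.018 -0.999] tool y in bed [-1.     0.002] tool z in bed [0.002 1.   ]
```

View pics/scene20.png

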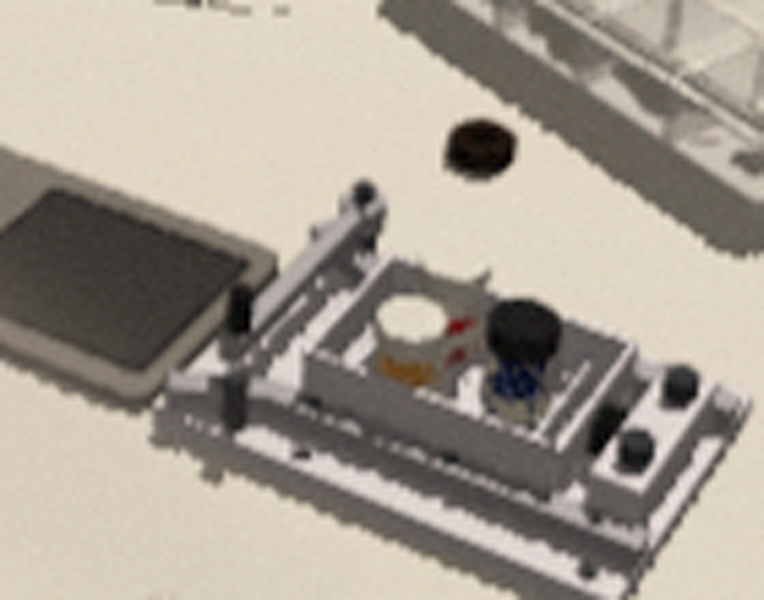

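View pics/t20.png

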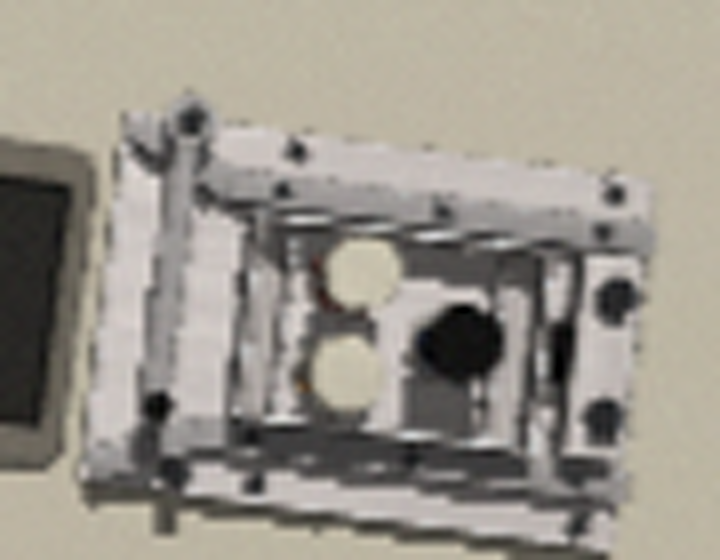

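```bash
python3 -c "
from station import ctrl; print(ctrl.finish_job())"
```

```text
the job is handed in; nothing more can be done
None
```

The job is handed in at about 23.6 s of the 72 s. The tray is between the bed rails and pressed against the rubber stop, with all three vials upright. The gate is shut across the mouth, and the robot is clear of everything.

**Push and press:** I pushed the tray along the surfaces with two fingertips on its rear wall. The drag on the bed was about 5 N. At the stop the wrist force rose to about 13 N over 3.4 mm, so the pad gave roughly 3 mm before I backed off.

**Gate:** I gripped the gate pin and swung it round to its stop. The arm pulled on the gate with up to about 22 N along the slide at that point, more than it needed. The cameras then read 0.017 rad (top view) and 0.019 rad (scene view). A second nudge built 8 N within about 1 mm, and the last pictures showed no change.

**Disagreements and open points:**
- **Tool height:** the fingertips really sit about 25–35 mm higher than the reported TCP. My first approach therefore passed over the tray rim without touching it; I spotted this in the pictures, backed off and went lower.
- **Bed position:** my estimate of the bed seems to be off by 3–4 mm sideways. The flared rails took this up.
- **Pad after release:** I did not measure how much the pad is still compressed now. In the last pictures the tray looks as if it is still touching it.

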